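# Load the spacer rod of a finger-joint jig and close it with its cap

## Robot

A 6-joint arm with a two-finger parallel gripper is mounted at the origin on the work surface; the furniture and walls round the work are solid. World frame = base frame: x ahead of the robot, y to its left, z up, the work surface at z = 0. Lengths are in m, angles in rad, forces in N, time in s.
With the tool pointing down it reaches from about 0.35 to 0.925 m from the base axis. Payload 6.4 kg.
Tool frame: the origin (TCP) lies midway between the tips of the shut fingers; the grasp point (between the pads) lies 19 mm behind it; x points along the fingers, z is the direction in which the jaws open and shut, and the axes are right-handed (so a half turn about x gives the same grasp; the last joint's range is limited). The gripper opens to 85 mm and grips with 20 to 120 N. Pads are 22 mm wide; open, the fingers measure 114 mm over their backs; the gripper's body (76 mm by 85 mm) begins 54 mm behind the grasp point. The pads swing forward as they close: fully open they stand 13 mm farther back than shut.
Start: joints at [0.956, 0.245, 1.558, -0, 1.339, -0.174], TCP at [0.277, 0.588, 0.231] pointing down, gripper open.
Joint ranges: [-3.13, 3.13], [-1.02, 2.26], [0.13, 2.54], [-0.95, 4.09], [0.21, 2.88], [-2.74, 2.74]. Speed limits (rad/s): [2.57, 2.57, 3.14, 3.14, 3.14, 3.14].

## Interface

Orientations are given as a 3x3 rotation matrix whose columns are the frame's x, y, z axes.
In Python, from bench import robot gives the robot as it stands.
- The arm moves only by the shell command python3 -m creep 'ROWS'. ROWS is JSON, a list of rows, each a list of 5 numbers: the shift along the tool's x, y, z in m, then the turn about the tool's x in degrees, then the closure, from -1 (fully open) to 1 (shut). A call has 1 to 12 rows; each row is the pose to reach, as a shift and turn from the pose measured when the call began, along the tool's axes at that moment; what a row does not reach only later rows make up. A row lasts 1/10 s, in which the tool goes at most 50 mm and 8.59 degrees, less where a joint would pass 70% of its speed; a pose out of reach is approached as far as the arm can. A call with a gripper value outside its range is refused whole. The fingers move at their own pace and stop on an object; the grip force is fixed at half the most. Time passes only in rows, so rows that repeat a pose let the fingers close. It gives the time, the measured TCP pose, the force and the opening at its end, in the units of the state.
- robot.state(): the state, without advancing time (a new reading comes with each control period).
- robot.grab_frame(name): name is "scene" or "top" or "wrist"; returns a dict with "color" (420x560x3 uint8, red, green, blue), "fx", "fy", "cx", "cy" (pixels), "eye" and "orientation" of the camera in the world. Camera axes: x right, y down, z forward; pixel columns grow to the right and rows downward; lengths in m; the calibration is good to about 2 mm. A picture is of the moment at which its call begins. There is no depth.
- robot.hand_in(): hands the job in, once; it reports no verdict.
The state is a dict: "clock": time; "joint_positions": joint angles; "joint_vel": joint speeds; "tau": joint torques, N m; "eef_pos": TCP position; "ee_rot": TCP orientation; "ft_force": force on the tool from outside, world axes, zero at the start; "ft_torque": the same for the moment, N m; "opening": finger opening in m.
Only numpy, scipy, OpenCV 4.12 (cv2) and the standard library are available. Lean on these libraries where they do the work, as an engineer would, in place of code of your own. Each camera call takes 0.05 s, during which the arm holds its last target.

## Task

Load the jig's spacer rod: thread the thick wooden spacer on first and press it snugly home against the stop collar, wherever that is clamped on the rod, then the thin spacer snugly against the thick one, then push the end cap on over the rod's sprung end until it presses snugly against the thin spacer, with no gaps left in the stack. Keep each one pressed home with a light steady push of about 5 newtons (for the cap, over and above the drag of its spring) for a moment before letting go. Feel your way: never load the rod and collar with more than 25 newtons (about 2.5 kg), and do not bump the jig with the hand or disturb the loose wooden plug and offcut.

Things in the scene. Friction and masses are not known exactly. Their poses are not given: they have to be found in the camera images.
- jig: Spacer jig, screwed down: plywood base 90 x 150 x 16 mm, on it a wooden upright 62 mm wide, 22 mm thick, its top 116 mm above the bench, with a level round steel rod, diameter 14 mm. Origin on the bench below rod_root; z up. The rod lies along the jig's y axis, 90 mm above the bench, and points to -y: parts are threaded on toward +y. Its place and yaw vary.
- rod_root (a point): Point on the rod's axis 14 mm in front of the upright; axes as the jig's. The stop collar, a dark steel ring (diameter 32, 11 mm thick, thumbscrew on top to 24 mm above the axis), is clamped fast on the rod near here: its face stands 0 to 10 mm further out (-y), it varies and is not reported: find it by feel. Rigid; pushes under 25 N do not shift it.
- rod_tip (a point): Tip of the rod, 100 mm from rod_root. The last 10 mm taper from 14 to about 6 mm diameter. Under the rod, 77 to 90 mm from rod_root, a ramped spring tongue stands out 2.5 mm and gives way upward at about 4 to 7 N. It rubs passing spacers lightly; it holds the end cap, which drags on it with about 4 to 9 N (friction varies) over its last 14 to 24 mm.
- thick_spacer: The thick one of two wooden blocks: 44 mm wide (its x), 40 mm long along its hole (its y), 52 mm tall (z), about 90 g, with a 17 mm round hole right through its centre along y. Origin at the centre of the block and hole. Stands on the bench; either end may go first. Home: origin 20 mm from the collar's face (20 to 30 mm from rod_root).
- thin_spacer: The thin wooden block: 44 mm wide (x), 26 mm long along its hole (y), 52 mm tall (z), about 60 g, with the same 17 mm through hole along y. Origin at the centre of block and hole. Home: origin 33 mm from the thick spacer's.
- end_cap: Wooden end cap: 44 mm wide (x), 44 mm long (y), 44 mm tall (z), about 80 g, with rounded corners and a domed round knob (25 mm in diameter, 13 mm long, beyond the 44 mm) on its closed end. Its round hole, 16 mm in diameter and 36 mm deep, opens at its +y face; the -y end is closed. Origin at the centre of the block, on the hole's axis. Stands on the bench with the open end roughly to +y of the world. Home: open face on the thin spacer, origin 35 mm from the thin spacer's.
- plug: Loose turned wooden plug, 30 mm in diameter, 16 mm high, a bystander on the bench to be left alone. Origin at the centre of its underside.
- offcut: Loose wooden offcut, 21 x 30 x 17 mm, a bystander to be left alone. Origin at the centre of its underside.
Things that resemble listed ones, but are neither listed nor needed, are in the scene too. What is shaped like the thick_spacer but yellow is not meant.

How it is judged:
By the outcome, as a careful person would: the job done as asked, in the order asked, and still so for the second after the job is handed in, with the robot touching nothing.
It also fails if it takes over 72 s, if anything falls off the work surface, if the arm or the gripper's body presses on something with over 40 N, if the wrist force passes 120 N, or if a joint passes its speed limit or range.

## Working session

There is one attempt and no reset: what is moved stays moved. The work goes in short steps, Python scripts to look and compute and a shell command to move; the robot and the scene stay as the last step left them, time stands still between calls to the robot, and variables do not carry over. Pictures are saved under pics/ and viewed, and the job is handed in when it is done.

```bash
ls; mkdir -p pics
python3 - <<'E'
from bench import robot
import cv2
s=robot.state()
for k in s: print(k,s[k])
for n in ["scene","top","wrist"]:
    f=robot.grab_frame(n)
    cv2.imwrite(f"pics/{n}0.png",f["color"][:,:,::-1])
    print(n,f["fx"],f["fy"],f["cx"],f["cy"],f["eye"],f["orientation"])
E
```

```text
pics
clock 0.0
joint_positions [ 9.55894192e-01  2.45841818e-01  1.55907133e+00  2.44959879e-05
  1.33869576e+00 -1.74116407e-01]
joint_vel [-0.00125721 -0.00056465 -0.00137895 -0.00016542  0.00048949  0.00030121]
tau [-1.19957408e-04 -4.29522407e+01 -3.26120746e+01 -2.87234452e-04
  5.59286156e-03  8.28430444e-06]
eef_pos [0.27698058 0.58738891 0.23013177]
ee_rot [[-1.18260204e-03 -9.04414077e-01  4.26654168e-01]
 [-1.63317828e-03  4.26655644e-01  9.04412679e-01]
 [-9.99997967e-01  3.72757958e-04 -1.98163326e-03]]
ft_force [-0.08791303  0.00562554 -0.29247994]
ft_torque [ 0.06384413  0.01185287 -0.02219244]
opening 0.08534987015080896
scene 527.4356879847498 527.4356879847498 272.91526955045214 214.7141857330607 [-0.25604249 -0.47913596  0.78767782] [[ 0.60061585 -0.52824478  0.60018169]
 [-0.79947982 -0.38775528  0.45877867]
 [-0.00962382 -0.75538288 -0.655213  ]]
top 543.7725308778593 543.7725308778593 283.9260907885069 194.3200387974014 [ 0.1961152  -0.02512604  1.38708853] [[ 0.0174586  -0.99042953  0.1369107 ]
 [-0.99976669 -0.01555087  0.01499137]
 [-0.01271882 -0.13714048 -0.99046995]]
wrist 306.62392153077525 306.62392153077525 281.3236766535085 205.96254246201568 [0.2180802  0.61613245 0.37394775] [[ 0.42636942  0.87407863  0.23279963]
 [ 0.90454726 -0.41148358 -0.11169385]
 [-0.00183598  0.25820111 -0.96608945]]
```

View pics/scene0.png

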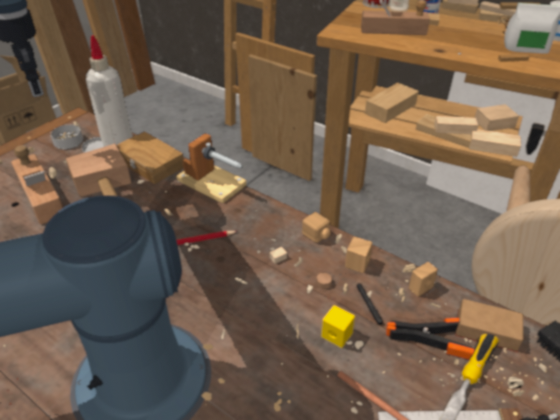

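View pics/top0.png

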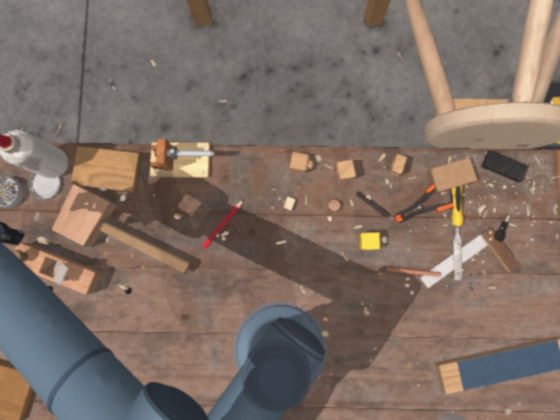

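View pics/wrist0.png

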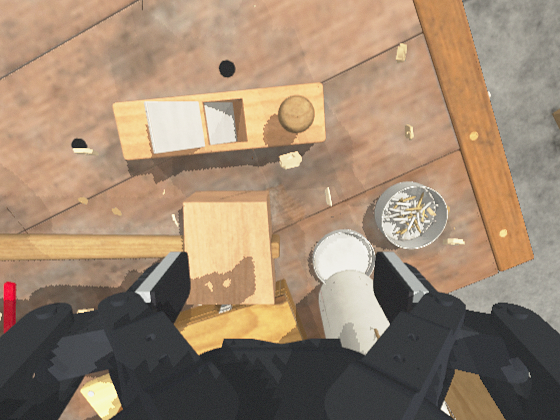

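```bash
cat > h.py <<'E'
from bench import robot
import cv2, numpy as np
def load(n):
    f=robot.grab_frame(n); return f
def ray(f,u,v):
    R=np.array(f["orientation"]); d=R@np.array([(u-f["cx"])/f["fx"],(v-f["cy"])/f["fy"],1]); return np.array(f["eye"]),d
def atz(f,u,v,z):
    e,d=ray(f,u,v); return e+d*(z-e[2])/d[2]
def proj(f,p):
    R=np.array(f["orientation"]); c=R.T@(np.array(p)-f["eye"]); return np.array([f["fx"]*c[0]/c[2]+f["cx"],f["fy"]*c[1]/c[2]+f["cy"]])
def crop(f,u0,v0,u1,v1,s,name):
    im=f["color"][v0:v1,u0:u1,::-1]
    im=cv2.resize(im,None,fx=s,fy=s,interpolation=cv2.INTER_CUBIC)
    cv2.imwrite("pics/"+name,im)
E
python3 - <<'E'
from h import *
import pickle
T=load("top");S=load("scene")
pickle.dump((T,S),open("f0.pkl","wb"))
crop(T,140,125,420,255,2.8,"t1.png")
crop(S,170,120,310,220,5,"s1.png")
crop(S,260,200,450,350,4.2,"s2.png")
for u,v,z in [(300,162,.022),(347,169,.052),(400,163,.052),(370,241,.05),(205,153,.09),(290,203,.017),(334,205,.016)]:
    print(u,v,atz(T,u,v,z).round(3))
E
```

```text
300 162 [ 0.469 -0.044  0.022]
347 169 [ 0.447 -0.161  0.052]
400 163 [ 0.464 -0.293  0.052]
370 241 [ 0.269 -0.218  0.05 ]
205 153 [0.474 0.189 0.09 ]
290 203 [ 0.364 -0.02   0.017]
334 205 [ 0.36  -0.132  0.016]
```

View pics/t1.png

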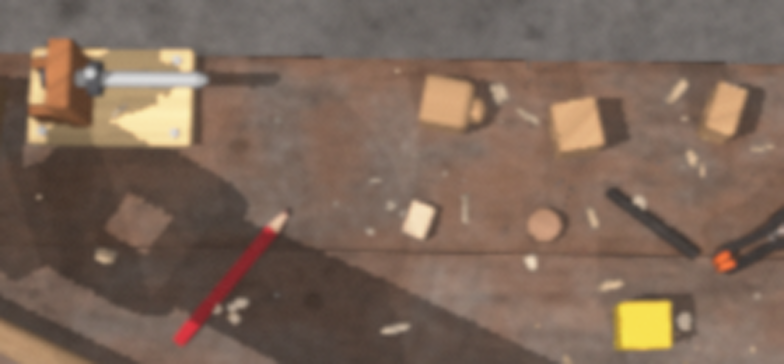

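View pics/s1.png

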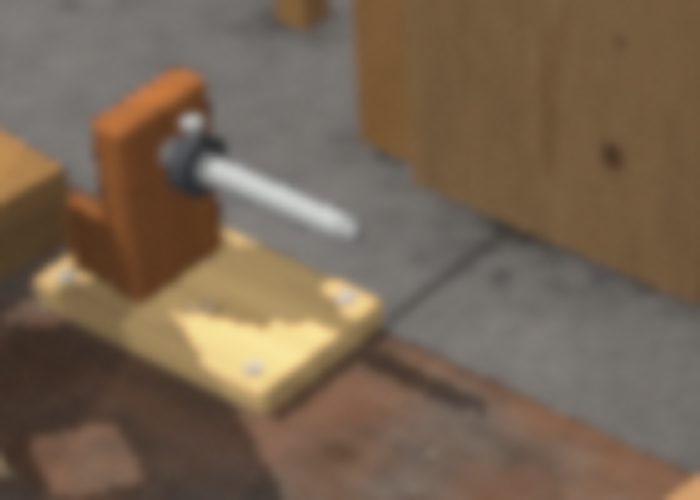

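View pics/s2.png

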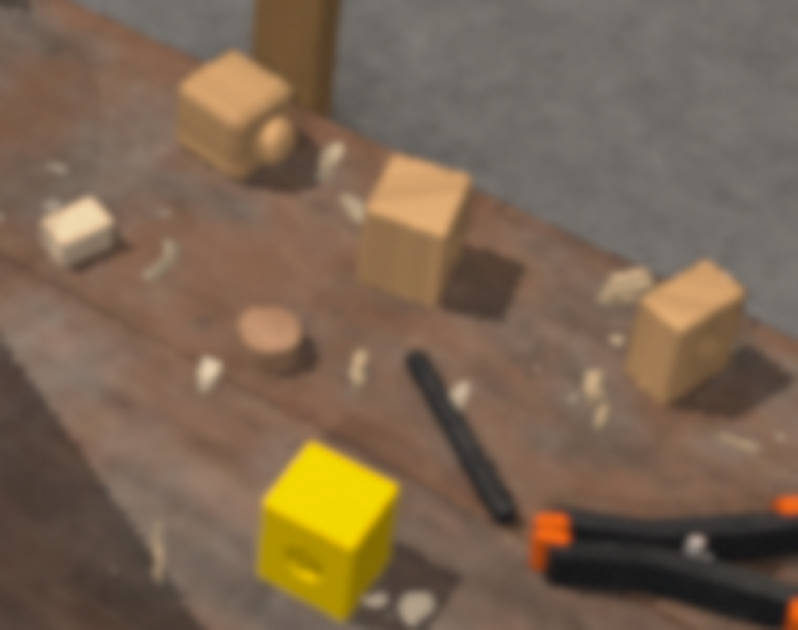

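Run:
```python
from h import *
import pickle
T,S=pickle.load(open("f0.pkl","rb"))
print("bottle base",atz(S,117,142,0).round(3))
for z in (.15,.2,.25,.3): print(z,atz(S,95,42,z).round(3),atz(T,4,143,z).round(3))
c=lambda u,v:(140+u/2.8,125+v/2.8)
# jig base corners top z=.016
for p in [(192,50),(192,145),(28,145)]: print("base",atz(T,*c(*p),.016).round(3))
for p in [(104,79),(206,79)]: print("rod",atz(T,*c(*p),.09).round(3))
sc=lambda u,v:(170+u/5,120+v/5)
for p in [(205,168),(352,228)]: print("rodS",atz(S,*sc(*p),.09).round(3))
for p in [(267,405),(382,300),(37,280)]: print("baseS",atz(S,*sc(*p),.016).round(3))
```

```text
bottle base [0.456 0.596 0.   ]
0.15 [0.643 0.869 0.15 ] [0.478 0.652 0.15 ]
0.2 [0.573 0.763 0.2  ] [0.467 0.624 0.2  ]
0.25 [0.502 0.658 0.25 ] [0.455 0.597 0.25 ]
0.3 [0.432 0.552 0.3  ] [0.444 0.57  0.3  ]
base [0.517 0.193 0.016]
base [0.428 0.189 0.016]
base [0.426 0.34  0.016]
rod [0.473 0.257 0.09 ]
rod [0.474 0.168 0.09 ]
rodS [0.472 0.257 0.09 ]
rodS [0.475 0.171 0.09 ]
baseS [0.422 0.182 0.016]
baseS [0.515 0.19  0.016]
baseS [0.428 0.336 0.016]
```

```bash
python3 -m creep '[[0,-0.021,-0.045,8,-1],[0,-0.043,-0.09,16,-1],[0,-0.064,-0.136,24,-1],[0,-0.085,-0.181,32,-1],[0,-0.13,-0.2,40,-1],[0,-0.175,-0.22,48,-1],[0,-0.22,-0.24,56,-1],[0,-0.265,-0.26,64.7,-1],[0,-0.31,-0.28,64.7,-1],[0,-0.355,-0.299,64.7,-1],[0,-0.355,-0.299,64.7,-1]]'
python3 - <<'E'
from h import *
import pickle
W=load("wrist"); pickle.dump(W,open("w1.pkl","wb"))
crop(W,0,0,560,420,1.4,"w1.png"); print(robot.state()["ee_rot"].round(4),robot.state()["eef_pos"])
E
```

```text
clock: 1.35
eef_pos: [0.4736, 0.1619, 0.2313]
ee_rot: [[0.001, 0.006, 1.0], [-0.002, 1.0, -0.006], [-1.0, -0.002, 0.001]]
ft_force: [-0.1, 1.1, -0.2]
opening: 0.0854
[[-7.0e-04  3.9e-03  1.0e+00]
 [-8.0e-04  1.0e+00 -3.9e-03]
 [-1.0e+00 -8.0e-04 -7.0e-04]] [0.47200197 0.16371143 0.2309693 ]
```

View pics/w1.png

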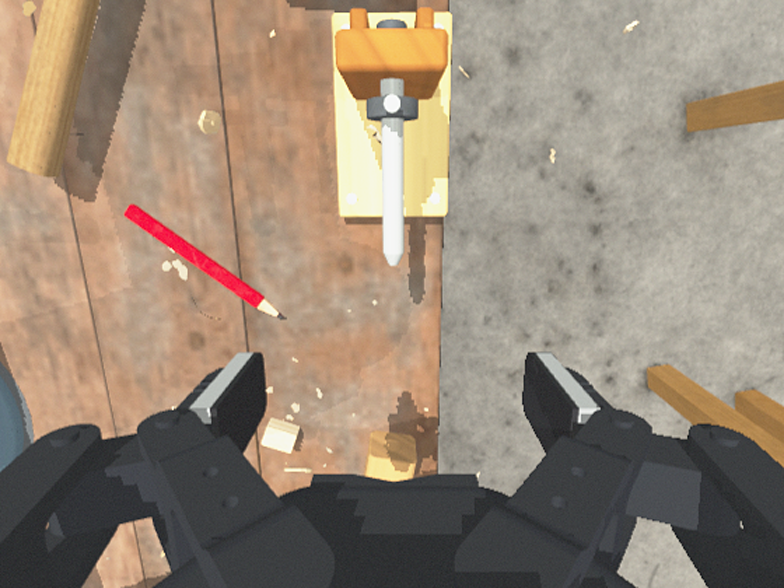

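Run:
```python
from h import *
import pickle
W=pickle.load(open("w1.pkl","rb"))
crop(W,230,10,330,210,3,"w1c.png")
```

```text
(no output)
```

View pics/w1c.png

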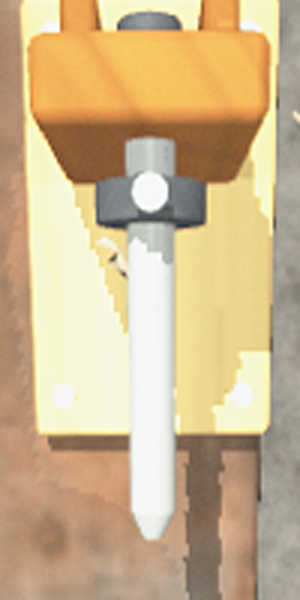

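```bash
cat >> h.py <<'E'
def wc(px,py,u0,v0,s): return (u0+(px+.5)/s-.5, v0+(py+.5)/s-.5)
E
python3 - <<'E'
from h import *
import pickle
W=pickle.load(open("w1.pkl","rb"))
print(W["eye"],W["orientation"])
c=lambda p:wc(*p,230,10,3)
for p in [(150.8,240),(152.5,500),(152,540)]: print("rod",atz(W,*c(p),.09).round(4))
for p in [(128.5,240),(173,240),(130,500),(175,500)]: print("rodedge",atz(W,*c(p),.09).round(4))
for p in [(37,433),(270,433),(22,5),(279,5)]: print("base",atz(W,*c(p),.016).round(4))
for p in [(28,35),(271,35)]: print("upr top",atz(W,*c(p),.116).round(4))
print("collar face low edge",atz(W,*c((150,226)),.09), [atz(W,*c((q,222)),.09) for q in (97,206)])
E
```

```text
[0.47377977 0.22795266 0.37482359] [[ 9.99984406e-01 -5.56188004e-03 -5.03710728e-04]
 [-5.50144050e-03 -9.65559842e-01 -2.60122904e-01]
 [ 9.60409535e-04  2.60121618e-01 -9.65575384e-01]]
rod [0.473  0.2564 0.09  ]
rod [0.473 0.18  0.09 ]
rod [0.4728 0.1672 0.09  ]
rodedge [0.4665 0.2564 0.09  ]
rodedge [0.4795 0.2563 0.09  ]
rodedge [0.466 0.18  0.09 ]
rodedge [0.48 0.18 0.09]
base [0.4284 0.1939 0.016 ]
base [0.5184 0.1934 0.016 ]
base [0.4289 0.3401 0.016 ]
base [0.5175 0.3397 0.016 ]
upr top [0.4426 0.3022 0.116 ]
upr top [0.5035 0.3019 0.116 ]
collar face low edge [0.4727896  0.26016757 0.09      ] [array([0.45745154, 0.26133454, 0.09      ]), array([0.48901298, 0.26116445, 0.09      ])]
```

```bash
python3 -m creep '[[0,-0.05,0,0,-1],[0,-0.1,0,0,-1],[0,-0.15,-0.002,0,-1],[0,-0.2,-0.004,0,-1],[0,-0.25,-0.006,0,-1],[0,-0.3,-0.008,0,-1],[0,-0.33,-0.01,0,-1],[0,-0.33,-0.01,0,-1]]'
python3 - <<'E'
from h import *
import pickle
W=load("wrist"); pickle.dump(W,open("w2.pkl","wb"))
crop(W,0,0,560,420,1.4,"w2.png"); print(robot.state()["ee_rot"].round(4),robot.state()["eef_pos"],robot.state()["ft_force"])
E
```

```text
clock: 2.2
eef_pos: [0.4604, -0.1684, 0.2313]
ee_rot: [[-0.001, 0.007, 1.0], [-0.001, 1.0, -0.007], [-1.0, -0.001, -0.001]]
ft_force: [-0.1, -0.2, 0.5]
opening: 0.0853
[[-1.0e-03  5.7e-03  1.0e+00]
 [-1.0e-04  1.0e+00 -5.7e-03]
 [-1.0e+00 -1.0e-04 -1.0e-03]] [ 0.46045139 -0.16657907  0.23108508] [ 0.45640362 -0.09866492 -0.71039226]
```

View pics/w2.png

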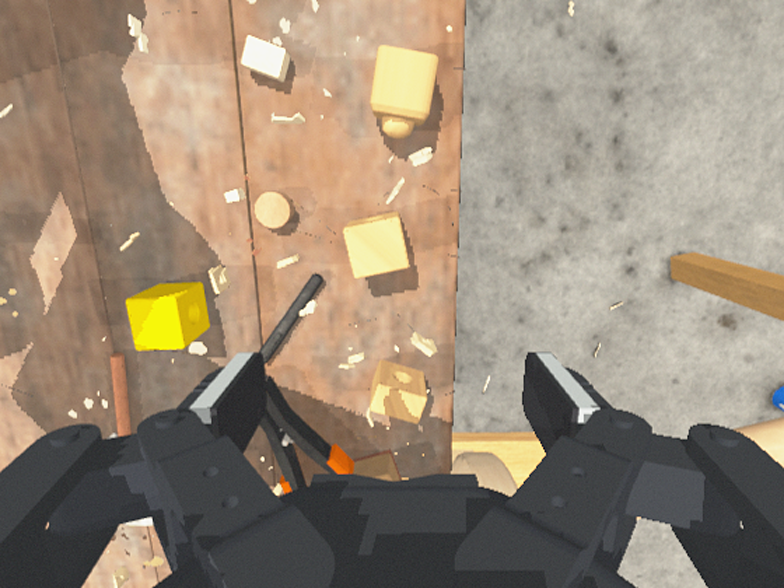

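Run:
```python
from h import *
import pickle
W=pickle.load(open("w2.pkl","rb"))
crop(W,225,135,325,315,3.3,"w2a.png")
crop(W,245,20,325,110,6,"w2b.png")
```

```text
(no output)
```

View pics/w2a.png

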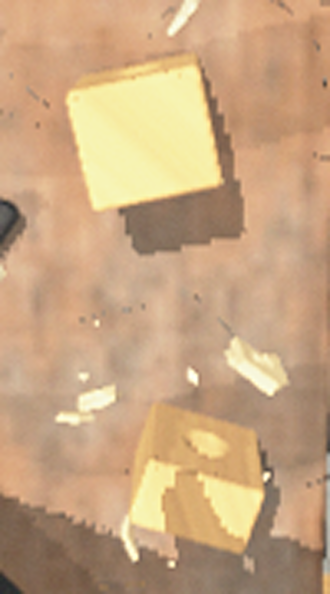

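View pics/w2b.png

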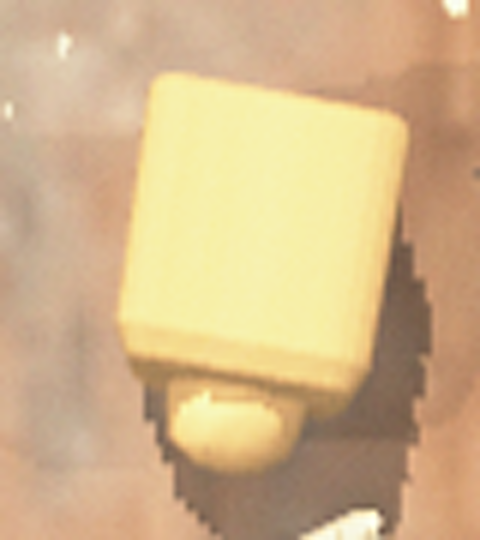

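```bash
cat >> h.py <<'E'
def quad(W,ps,z,c):
    P=np.array([atz(W,*wc(*p,*c),z)[:2] for p in ps])
    print("centre",P.mean(0).round(4))
    for i in range(len(P)):
        d=P[(i+1)%4]-P[i]; print(" edge",(np.linalg.norm(d)*1e3).round(1),"ang",np.degrees(np.arctan2(d[1],d[0])).round(1))
E
python3 - <<'E'
from h import *
import pickle
W=pickle.load(open("w2.pkl","rb"))
A=(225,135,3.3);B=(245,20,6)
quad(W,[(68,98),(198,62),(221,184),(93,210)],.052,A)
quad(W,[(148,458),(263,488),(243,552),(131,525)],.052,A)
quad(W,[(152,70),(410,115),(366,365),(120,325)],.044,B)
E
```

```text
centre [ 0.4467 -0.1571]
 edge 42.9 ang 14.9
 edge 40.1 ang -79.5
 edge 42.8 ang -168.7
 edge 37.4 ang 100.5
centre [ 0.4627 -0.289 ]
 edge 42.3 ang -16.5
 edge 26.5 ang -105.1
 edge 41.7 ang 164.4
 edge 27.2 ang 76.1
centre [ 0.468  -0.0383]
 edge 42.4 ang -9.3
 edge 38.4 ang -99.9
 edge 41.6 ang 171.0
 edge 38.6 ang 81.1
```

Run:
```python
from h import *
import pickle
W=pickle.load(open("w2.pkl","rb"))
for u,v,z in [(320,276,.006),(312,272,.006),(265,360,.006),(272,210,.016),(266,58,.017)]: print(atz(W,u/1.4,v/1.4,z).round(4))
R=robot.state(); M=R["ee_rot"]; 
print(M.T@(np.array([.447,-.158,.006])-R["eef_pos"]), R["opening"])
```

```text
[ 0.3948 -0.1898  0.006 ]
[ 0.3879 -0.1861  0.006 ]
[ 0.3394 -0.2698  0.006 ]
[ 0.3599 -0.1312  0.016 ]
[ 0.3648 -0.0179  0.017 ]
[ 0.22509756  0.0085271  -0.01327445] 0.08546070326999106
```

```bash
python3 -m creep '[[0.04,0.0085,-0.013,-6,-0.4],[0.09,0.0085,-0.013,-12,-0.4],[0.13,0.0085,-0.013,-12,-0.4],[0.15,0.0085,-0.013,-12,-0.4],[0.15,0.0085,-0.013,-12,-0.4]]'
python3 - <<'E'
from h import *
W=load("wrist"); crop(W,100,100,450,340,2.2,"w3.png"); print(robot.state()["eef_pos"],robot.state()["opening"],robot.state()["ee_rot"][:,2],robot.state()["ft_force"])
E
```

```text
clock: 2.75
eef_pos: [0.445, -0.1545, 0.0778]
ee_rot: [[-0.007, -0.205, 0.979], [0.004, 0.979, 0.205], [-1.0, 0.006, -0.006]]
ft_force: [-0.1, 0.9, 0.3]
opening: 0.0599
[ 0.44662042 -0.15581389  0.08009925] 0.059747887385796845 [ 0.97883292  0.20463657 -0.00316109] [-0.47553373  0.22312994  1.10068199]
```

View pics/w3.png

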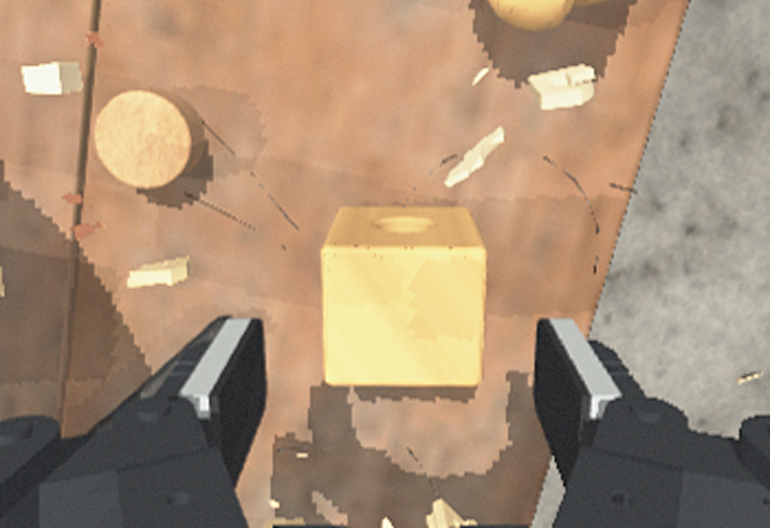

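```bash
python3 -m creep '[[0.03,-0.001,0,0,-0.4],[0.06,-0.002,0,0,-0.4],[0.074,-0.002,0,0,-0.4],[0.074,-0.002,0,0,-0.4],[0.074,-0.002,0,0,0.6],[0.074,-0.002,0,0,0.6],[0.074,-0.002,0,0,0.6],[0.074,-0.002,0,0,0.6]]'
python3 - <<'E'
from h import *
R=robot.state(); print(R["eef_pos"],R["opening"],R["ee_rot"],R["ft_force"])
W=load("wrist"); crop(W,100,100,450,340,2.2,"w4.png");
E
```

```text
clock: 3.6
eef_pos: [0.4485, -0.1584, 0.0082]
ee_rot: [[-0.0, -0.205, 0.979], [0.0, 0.979, 0.205], [-1.0, 0.0, -0.0]]
ft_force: [-0.0, 2.8, 6.2]
opening: 0.0433
[ 0.44850958 -0.15837613  0.00820234] 0.043309532597103864 [[-1.98468909e-04 -2.04753890e-01  9.78813468e-01]
 [ 2.14269450e-04  9.78813456e-01  2.04753931e-01]
 [-9.99999957e-01  2.50367112e-04 -1.50391535e-04]] [-0.04511332  2.79822369  6.17197645]
```

View pics/w4.png

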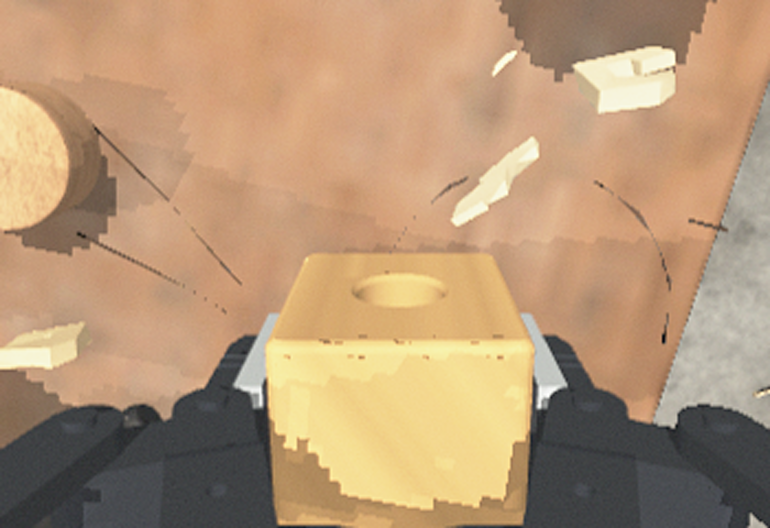

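```bash
python3 -m creep '[[-0.03,0,0,0,0.6],[-0.07,0.015,0.004,2,0.6],[-0.094,0.055,0.016,4,0.6],[-0.094,0.1,0.03,6,0.6],[-0.094,0.145,0.043,8,0.6],[-0.094,0.19,0.057,10,0.6],[-0.094,0.235,0.071,11.8,0.6],[-0.094,0.275,0.083,11.8,0.6],[-0.094,0.275,0.083,11.8,0.6],[-0.094,0.275,0.083,11.8,0.6]]'
python3 - <<'E'
from h import *
import pickle
R=robot.state(); print(R["eef_pos"],R["opening"],R["ee_rot"],R["ft_force"])
W=load("wrist"); crop(W,0,0,560,420,1.4,"w5.png"); 
S=load("scene"); crop(S,150,120,290,220,5,"s5.png");pickle.dump((W,S),open("w5.pkl","wb"))
E
```

```text
clock: 4.65
eef_pos: [0.4733, 0.1284, 0.1025]
ee_rot: [[0.0, -0.003, 1.0], [-0.0, 1.0, 0.003], [-1.0, -0.0, 0.0]]
ft_force: [0.3, 0.0, -1.9]
opening: 0.0432
[0.47328905 0.12844118 0.10253872] 0.0431891493435765 [[ 1.08711914e-04 -2.54319035e-03  9.99996760e-01]
 [-1.07466600e-04  9.99996760e-01  2.54320203e-03]
 [-9.99999988e-01 -1.07742728e-04  1.08438254e-04]] [ 0.26420311  0.01873064 -1.88897765]
```

View pics/w5.png

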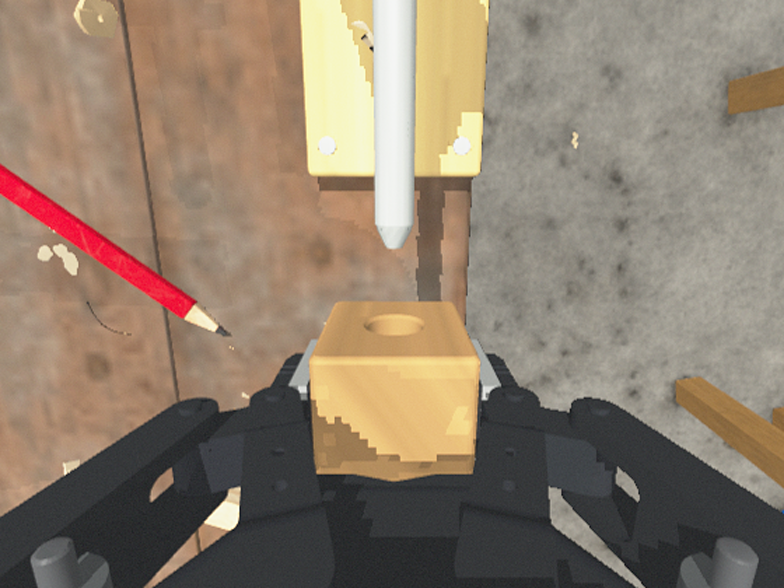

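View pics/s5.png

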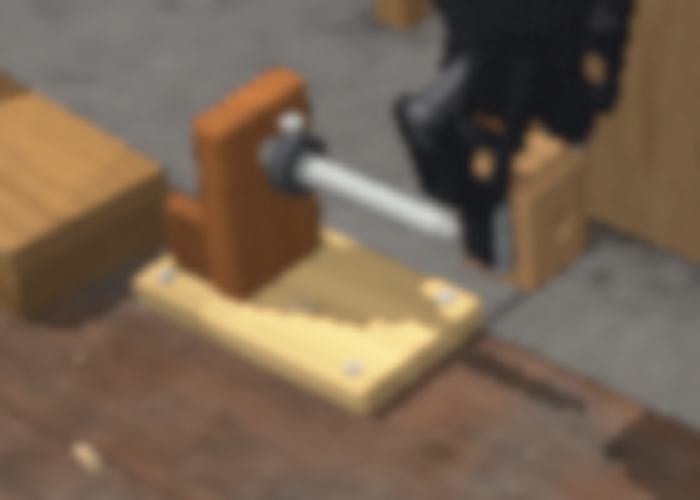

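Run:
```python
from h import *
import pickle
W,S=pickle.load(open("w5.pkl","rb"))
print(W["eye"],W["orientation"])
crop(W,210,100,360,350,3,"w5c.png")
```

```text
[0.47299617 0.19432369 0.24618598] [[ 9.99995842e-01  2.70600781e-03  9.97073842e-04]
 [ 2.87179218e-03 -9.65993073e-01 -2.58551996e-01]
 [ 2.63522704e-04  2.58553785e-01 -9.65996828e-01]]
```

View pics/w5c.png

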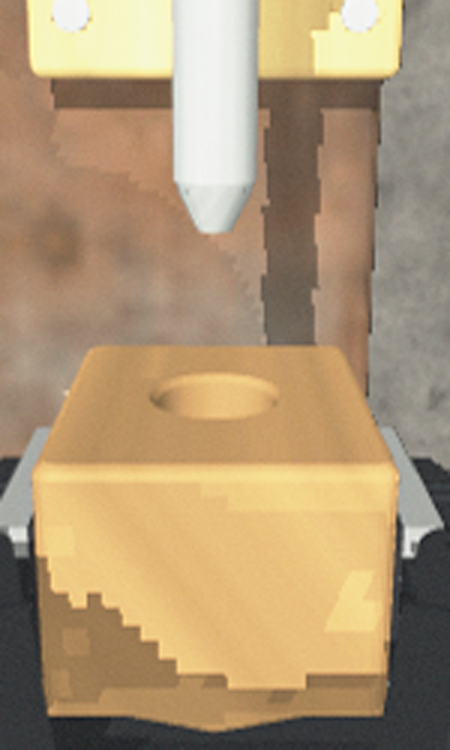

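Run:
```python
from h import *
import pickle
W,S=pickle.load(open("w5.pkl","rb"))
c=lambda p:wc(*p,210,100,3)
for p,z in [((217,466),.1463),((217,347),.0943),((215,395),.1203),((216,232),.090),((48,716),.1463),((216,178),.09),((215.5,0),.09)]: print(p,atz(W,*c(p),z).round(4))
```

```text
(217, 466) [0.4734 0.1497 0.1463]
(217, 347) [0.4735 0.1487 0.0943]
(215, 395) [0.4732 0.1492 0.1203]
(216, 232) [0.4733 0.1679 0.09  ]
(48, 716) [0.452  0.1153 0.1463]
(216, 178) [0.4733 0.1771 0.09  ]
(215.5, 0) [0.4731 0.2056 0.09  ]
```

```bash
python3 -m creep '[[0.02,0,0,0.15,0.6],[0.03,0,0,0.15,0.6],[0.03,0,0,0.15,0.6],[0.03,0.01,0,0.15,0.6],[0.03,0.02,0,0.15,0.6],[0.03,0.025,0,0.15,0.6],[0.03,0.03,0,0.15,0.6],[0.03,0.03,0,0.15,0.6]]'
python3 - <<'E'
from h import *
import pickle
R=robot.state(); print(R["eef_pos"],R["opening"],R["ee_rot"][:,2],R["ft_force"],R["ft_torque"])
W=load("wrist"); crop(W,210,60,360,310,3,"w6.png")
S=load("scene"); crop(S,150,120,290,220,5,"s6.png")
E
```

```text
clock: 5.55
eef_pos: [0.4735, 0.1578, 0.0727]
ee_rot: [[0.0, 0.002, 1.0], [0.0, 1.0, -0.002], [-1.0, 0.0, 0.0]]
ft_force: [-0.4, -0.3, -1.1]
opening: 0.0432
[0.47353159 0.15783915 0.07265648] 0.04318915910580698 [ 9.99998039e-01 -1.93840347e-03  4.05856219e-04] [-0.42725314 -0.30287675 -1.08464078] [-0.01464748  0.04311691 -0.03717321]
```

View pics/w6.png

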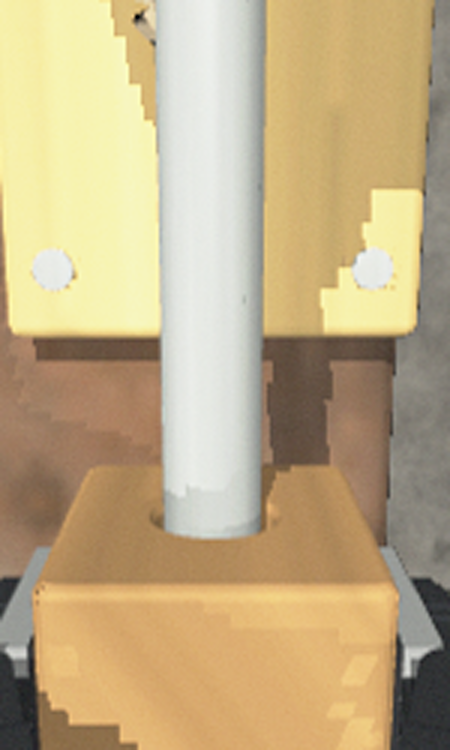

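View pics/s6.png

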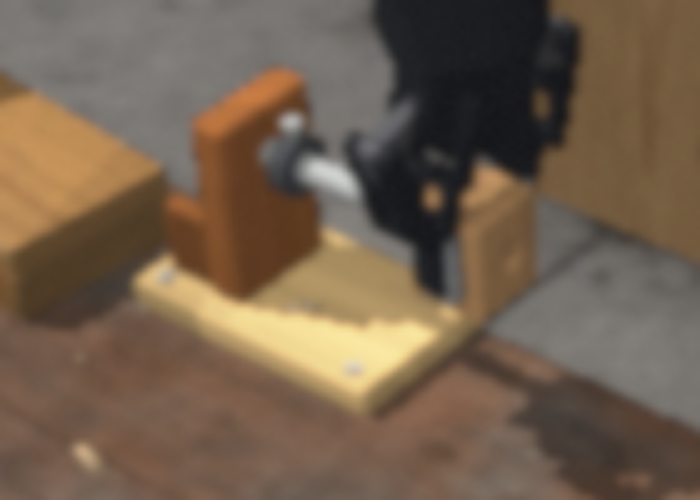

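```bash
python3 -m creep '[[0,0.012,0,0,0.6],[0,0.024,0,0,0.6],[0,0.036,0,0,0.6],[0,0.036,0,0,0.6]]'; python3 -m creep '[[0,0.012,0,0,0.6],[0,0.022,0,0,0.6],[0,0.03,0,0,0.6],[0,0.03,0,0,0.6]]'
python3 - <<'E'
from h import *
R=robot.state(); print(R["eef_pos"],R["opening"],R["ee_rot"][:,2],R["ft_force"],R["ft_torque"])
E
```

```text
clock: 6.05
eef_pos: [0.4729, 0.1952, 0.072]
ee_rot: [[-0.001, 0.001, 1.0], [0.001, 1.0, -0.001], [-1.0, 0.001, -0.001]]
ft_force: [-0.8, 2.9, -5.2]
opening: 0.0434
clock: 6.45
eef_pos: [0.4735, 0.2265, 0.0727]
ee_rot: [[0.0, -0.0, 1.0], [0.002, 1.0, 0.0], [-1.0, 0.002, 0.0]]
ft_force: [-0.2, 1.0, -2.2]
opening: 0.0435
[0.47346795 0.22646297 0.07269445] 0.043454440069140586 [9.99999868e-01 2.29307084e-04 4.60888162e-04] [-0.21995664  1.01441676 -2.19228095] [ 0.00264783  0.03064058 -0.04736887]
```

```bash
python3 -m creep '[[0,0.004,0,0,0.6],[0,0.008,0,0,0.6],[0,0.009,0,0,0.6],[0,0.009,0,0,0.6]]'; python3 -m creep '[[0,0.001,0,0,0.6],[0,0.001,0,0,0.6],[0,0.001,0,0,0.6]]'
```

```text
clock: 6.85
eef_pos: [0.4735, 0.2355, 0.0727]
ee_rot: [[0.001, -0.0, 1.0], [0.002, 1.0, 0.0], [-1.0, 0.002, 0.001]]
ft_force: [-0.0, -0.2, -1.7]
opening: 0.0432
clock: 7.15
eef_pos: [0.4735, 0.2364, 0.0727]
ee_rot: [[0.0, -0.0, 1.0], [0.002, 1.0, 0.0], [-1.0, 0.002, 0.0]]
ft_force: [-0.4, 0.4, -1.1]
opening: 0.0434
```

Run:
```python
from h import *
import pickle
R=robot.state(); print(R["eef_pos"],R["opening"],R["ee_rot"][:,2],R["ft_force"],R["ft_torque"])
W=load("wrist"); crop(W,210,60,360,310,3,"w7.png")
```

```text
[0.47351539 0.23635937 0.07272749] 0.04340657887136811 [9.99999891e-01 5.67486829e-05 4.62919043e-04] [-0.44451206  0.42866922 -1.13690896] [ 0.00975876 -0.01433988  0.01916346]
```

View pics/w7.png

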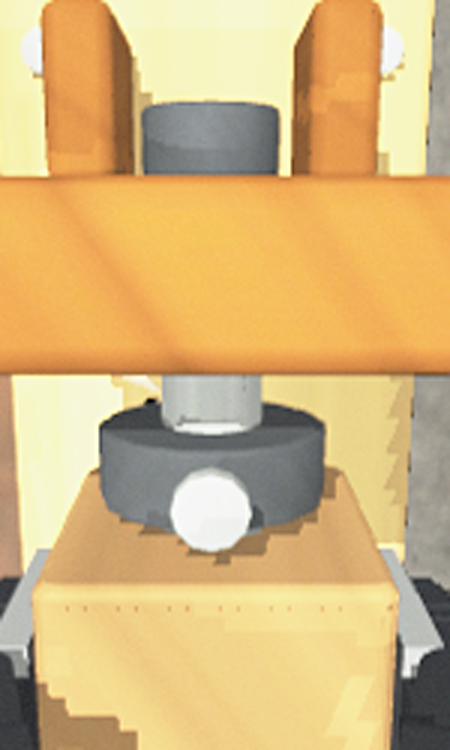

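```bash
python3 -m creep '[[0,0.001,0,0,0.6],[0,0.0015,0,0,0.6],[0,0.0015,0,0,0.6]]'
```

```text
clock: 7.5
eef_pos: [0.4735, 0.2379, 0.0727]
ee_rot: [[0.001, -0.0, 1.0], [0.002, 1.0, 0.0], [-1.0, 0.002, 0.001]]
ft_force: [0.9, 0.0, -1.8]
opening: 0.0434
```

```bash
python3 -m creep '[[0,0.001,0,0,0.6],[0,0.001,0,0,0.6],[0,0.001,0,0,0.6]]'
```

```text
clock: 7.8
eef_pos: [0.4735, 0.239, 0.0728]
ee_rot: [[0.001, -0.0, 1.0], [0.002, 1.0, 0.0], [-1.0, 0.002, 0.001]]
ft_force: [-0.5, 0.2, -1.6]
opening: 0.0434
```

```bash
python3 -m creep '[[0,0.001,0,0,0.6],[0,0.001,0,0,0.6],[0,0.001,0,0,0.6]]'
```

```text
clock: 8.1
eef_pos: [0.4735, 0.2392, 0.0727]
ee_rot: [[0.0, -0.001, 1.0], [-0.0, 1.0, 0.001], [-1.0, -0.0, 0.0]]
ft_force: [-0.2, -5.4, 1.8]
opening: 0.0434
```

```bash
python3 -m creep '[[0,0.0009,0,0,0.6],[0,0.0009,0,0,0.6],[0,0.0009,0,0,0.6],[0,0.0009,0,0,0.6],[0,0.0009,0,0,0.6],[0,0.0009,0,0,0.6]]'
```

```text
clock: 8.7
eef_pos: [0.4735, 0.2391, 0.0728]
ee_rot: [[-0.0, -0.001, 1.0], [-0.002, 1.0, 0.001], [-1.0, -0.002, -0.001]]
ft_force: [-0.6, -5.8, 0.1]
opening: 0.0433
```

```bash
python3 -m creep '[[0,0.0006,0,0,0.2],[0,0.0003,0,0,-0.1],[0,0,0,0,-0.4],[0,0,0,0,-0.4],[0,0,0,0,-0.4]]'
python3 - <<'E'
from h import *
import pickle
R=robot.state(); print(R["eef_pos"],R["opening"],R["ee_rot"][:,2],R["ft_force"],R["ft_torque"])
W=load("wrist"); crop(W,170,60,400,310,2.4,"w8.png")
E
```

```text
clock: 9.2
eef_pos: [0.4736, 0.2393, 0.0729]
ee_rot: [[-0.0, -0.001, 1.0], [-0.002, 1.0, 0.001], [-1.0, -0.002, -0.0]]
ft_force: [1.0, 0.0, -0.4]
opening: 0.0597
[0.47360742 0.23934561 0.07291525] 0.05972556951219585 [ 9.99999423e-01  1.07131471e-03 -8.46140018e-05] [ 0.97268235  0.03440331 -0.441231  ] [ 0.02400717 -0.03357009  0.01059677]
```

View pics/w8.png

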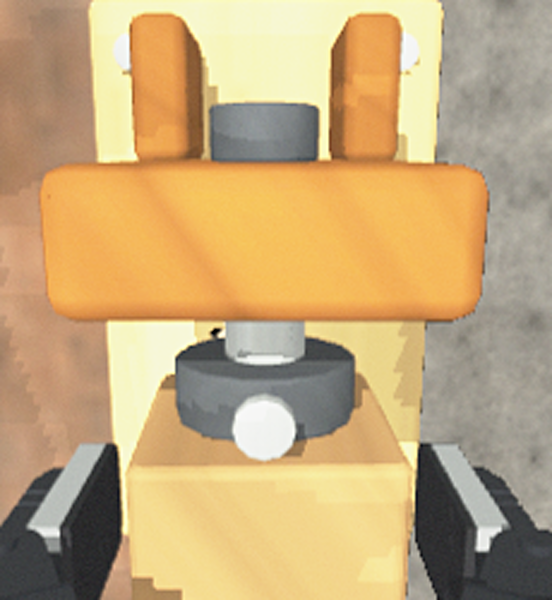

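```bash
python3 -m creep '[[-0.03,0,0,0,-0.4],[-0.07,0,0,0,-0.4],[-0.11,-0.01,0,0,-0.4],[-0.12,-0.05,0,0,-0.4],[-0.12,-0.1,0,0,-0.4],[-0.12,-0.15,0,0,-0.4],[-0.12,-0.2,0,0,-0.4],[-0.12,-0.25,0,0,-0.4],[-0.12,-0.3,0,0,-0.4],[-0.12,-0.35,-0.003,5,-0.4],[-0.12,-0.4,-0.006,10,-0.4],[-0.12,-0.45,-0.01,15.4,-0.4]]'
python3 - <<'E'
from h import *
R=robot.state(); print(R["eef_pos"],R["opening"],R["ee_rot"]); M=R["ee_rot"]
print(M.T@(np.array([.4635,-.290,.085])-R["eef_pos"]))
E
```

```text
clock: 10.45
eef_pos: [0.4637, -0.2122, 0.194]
ee_rot: [[0.001, 0.268, 0.963], [-0.002, 0.963, -0.268], [-1.0, -0.002, 0.001]]
ft_force: [1.2, 0.9, 0.4]
opening: 0.0597
[ 0.46373156 -0.21220176  0.19397751] 0.059703612312930594 [[ 6.90554919e-04  2.68406723e-01  9.63305432e-01]
 [-2.09965403e-03  9.63303927e-01 -2.68404798e-01]
 [-9.99997557e-01 -1.83725988e-03  1.22877552e-03]]
[ 0.10914043 -0.07480528  0.02052445]
```

```bash
python3 -m creep '[[0.03,-0.04,0.01,0,-0.4],[0.08,-0.075,0.0205,0,-0.4],[0.109,-0.075,0.0205,0,-0.4],[0.109,-0.075,0.0205,0,-0.4]]'
python3 - <<'E'
from h import *
import pickle
W=load("wrist"); crop(W,100,100,450,340,2.2,"w9.png");pickle.dump(W,open("w9.pkl","wb"))
R=robot.state(); print(R["eef_pos"],R["opening"],R["ee_rot"],R["ft_force"])
E
```

```text
clock: 10.85
eef_pos: [0.4598, -0.2883, 0.0792]
ee_rot: [[-0.008, 0.271, 0.963], [0.006, 0.963, -0.271], [-1.0, 0.004, -0.009]]
ft_force: [0.3, 1.3, -0.9]
opening: 0.0595
[ 0.46161534 -0.28887187  0.08242611] 0.05995896230158429 [[-0.004091    0.26948618  0.96299557]
 [ 0.00288425  0.9630028  -0.26947595]
 [-0.99998747  0.0016751  -0.00471691]] [-0.82016392  0.39589612  0.50955777]
```

View pics/w9.png

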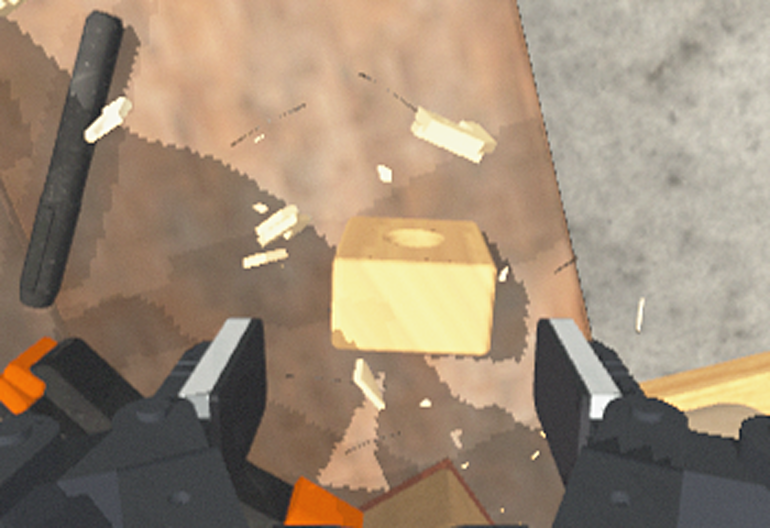

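Run:
```python
from h import *
import pickle
W=pickle.load(open("w9.pkl","rb"))
quad(W,[(331,257),(497,262),(492,356),(333,347)],.052,(100,100,2.2))
R=robot.state(); M=R["ee_rot"]; print(R["eef_pos"])
for p in [(.4645,-.290,.008)]: print(M.T@(np.array(p)-R["eef_pos"]))
```

```text
centre [ 0.4629 -0.2892]
 edge 44.0 ang -17.3
 edge 27.0 ang -106.5
 edge 43.8 ang 161.0
 edge 25.8 ang 74.1
[ 0.46161534 -0.28887187  0.08242611]
[ 0.07441012 -0.00043369  0.00343298]
```

Run:
```python
from h import *
import pickle
W=pickle.load(open("w9.pkl","rb"))
R=robot.state(); M=R["ee_rot"]
for p in [(295,480),(240,470),(365,515),(35,305),(500,280)]:
    q=atz(W,*wc(*p,100,100,2.2),.01); print(p,q.round(3),(M.T@(q-np.array([.463,-.29,.01]))).round(3))
```

```text
(295, 480) [ 0.4   -0.358  0.01 ] [ 0.    -0.082 -0.042]
(240, 470) [ 0.382 -0.349  0.01 ] [ 0.    -0.078 -0.062]
(365, 515) [ 0.42  -0.379  0.01 ] [-0.    -0.097 -0.017]
(35, 305) [ 0.336 -0.27   0.01 ] [ 0.001 -0.015 -0.128]
(500, 280) [ 0.489 -0.304  0.01 ] [-0.    -0.006  0.029]
```

Clear of the pliers; descend and grip the thin spacer.

```bash
python3 -m creep '[[0.03,-0.0005,0.002,1,-0.4],[0.06,-0.001,0.002,1.2,-0.4],[0.0745,-0.001,0.002,1.2,-0.4],[0.0745,-0.001,0.002,1.2,-0.4],[0.0745,-0.001,0.002,1.2,0.6],[0.0745,-0.001,0.002,1.2,0.6],[0.0745,-0.001,0.002,1.2,0.6],[0.0745,-0.001,0.002,1.2,0.6]]'
python3 - <<'E'
from h import *
R=robot.state(); print(R["eef_pos"],R["opening"],R["ee_rot"],R["ft_force"]); M=R["ee_rot"]
p=R["eef_pos"]
print(M.T@(np.array([.4735,.128,p[2]+.095])-p))
E
```

```text
clock: 11.7
eef_pos: [0.4644, -0.2913, 0.0102]
ee_rot: [[-0.001, 0.289, 0.957], [0.0, 0.957, -0.289], [-1.0, 0.0, -0.001]]
ft_force: [0.7, 0.9, 7.7]
opening: 0.0434
[ 0.4644125  -0.29126322  0.01016905] 0.04335499535149933 [[-1.18220793e-03  2.89463726e-01  9.57188254e-01]
 [ 4.65764819e-04  9.57188979e-01 -2.89463370e-01]
 [-9.99999193e-01  1.03618722e-04 -1.26641842e-03]] [0.6823031  0.90268452 7.72869408]
[-0.09481539  0.40395448 -0.11278321]
```

```bash
python3 -m creep '[[-0.03,0,0,0,0.6],[-0.07,0.01,-0.003,-2,0.6],[-0.095,0.05,-0.014,-4,0.6],[-0.095,0.095,-0.027,-6,0.6],[-0.095,0.14,-0.039,-8,0.6],[-0.095,0.185,-0.052,-10,0.6],[-0.095,0.23,-0.064,-12,0.6],[-0.095,0.275,-0.077,-14,0.6],[-0.095,0.32,-0.089,-16.8,0.6],[-0.095,0.365,-0.102,-16.8,0.6],[-0.095,0.404,-0.113,-16.8,0.6],[-0.095,0.404,-0.113,-16.8,0.6]]'
python3 - <<'E'
from h import *
import pickle
W=load("wrist"); crop(W,210,100,360,350,3,"w10.png");pickle.dump(W,open("w10.pkl","wb"))
R=robot.state(); print(R["eef_pos"],R["opening"],R["ee_rot"][:,2],R["ft_force"])
E
```

```text
clock: 12.9
eef_pos: [0.4729, 0.1319, 0.106]
ee_rot: [[-0.0, -0.005, 1.0], [0.001, 1.0, 0.005], [-1.0, 0.001, -0.0]]
ft_force: [-0.5, -1.2, -1.5]
opening: 0.0438
[0.47308914 0.13003768 0.10582169] 0.0428550278342717 [ 9.99992280e-01  3.91022381e-03 -3.87978799e-04] [-0.0819006  -0.1251985   0.03333418]
```

View pics/w10.png

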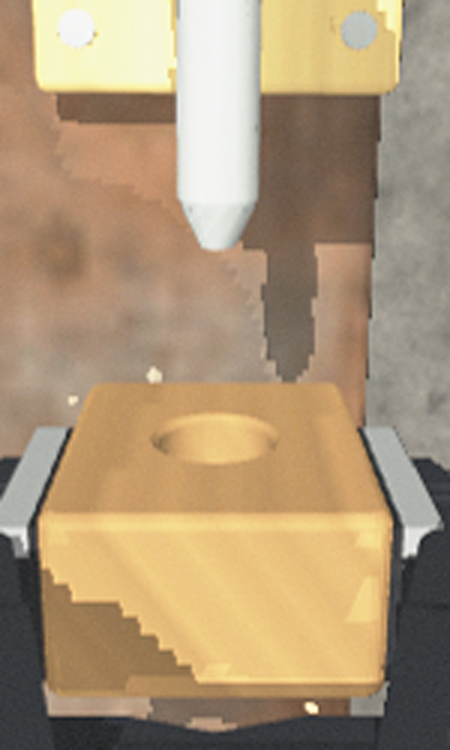

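Run:
```python
from h import *
import pickle
W=pickle.load(open("w10.pkl","rb"))
c=lambda p:wc(*p,210,100,3)
for p,z in [((216,514),.1478),((216,384),.0958),((216,440),.1216),((217,249),.090),((217.5,200),.09)]: print(p,atz(W,*c(p),z).round(4))
```

```text
(216, 514) [0.4729 0.1459 0.1478]
(216, 384) [0.473  0.1447 0.0958]
(216, 440) [0.4729 0.1448 0.1216]
(217, 249) [0.473  0.1678 0.09  ]
(217.5, 200) [0.473  0.1765 0.09  ]
```

```bash
python3 -m creep '[[0.02,0,0.0003,0.2,0.6],[0.0317,0,0.0003,0.2,0.6],[0.0317,0,0.0003,0.2,0.6],[0.0317,0.01,0.0003,0.2,0.6],[0.0317,0.02,0.0003,0.2,0.6],[0.0317,0.028,0.0003,0.2,0.6],[0.0317,0.035,0.0003,0.2,0.6],[0.0317,0.035,0.0003,0.2,0.6]]'
python3 - <<'E'
from h import *
import pickle
R=robot.state(); print(R["eef_pos"],R["opening"],R["ee_rot"][:,2],R["ft_force"],R["ft_torque"])
W=load("wrist"); crop(W,210,60,360,310,3,"w11.png")
E
```

```text
clock: 13.75
eef_pos: [0.4734, 0.1661, 0.0745]
ee_rot: [[0.0, -0.002, 1.0], [0.001, 1.0, 0.002], [-1.0, 0.001, 0.0]]
ft_force: [-0.6, -0.2, -0.2]
opening: 0.0438
[0.47336061 0.16605796 0.07446157] 0.0437828044856783 [9.99998132e-01 1.91687025e-03 2.49309749e-04] [-0.57415812 -0.19985632 -0.17337794] [ 0.00846931  0.01501476 -0.00238093]
```

View pics/w11.png

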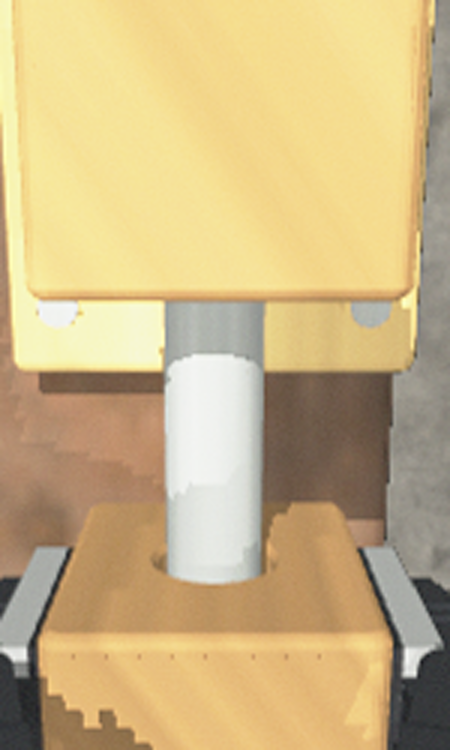

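```bash
python3 -m creep '[[0,0.01,0,0,0.6],[0,0.02,0,0,0.6],[0,0.03,0,0,0.6],[0,0.034,0,0,0.6],[0,0.034,0,0,0.6],[0,0.034,0,0,0.6]]'
```

```text
clock: 14.4
eef_pos: [0.473, 0.2002, 0.0742]
ee_rot: [[-0.0, -0.002, 1.0], [0.001, 1.0, 0.002], [-1.0, 0.001, -0.0]]
ft_force: [0.2, 2.9, -5.0]
opening: 0.0433
```

```bash
python3 -m creep '[[0,0.001,0,0,0.6],[0,0.002,0,0,0.6],[0,0.002,0,0,0.6]]'
```

```text
clock: 14.7
eef_pos: [0.4733, 0.2023, 0.0745]
ee_rot: [[0.0, -0.001, 1.0], [0.002, 1.0, 0.001], [-1.0, 0.002, 0.0]]
ft_force: [-1.3, 0.6, -2.3]
opening: 0.0432
```

```bash
python3 -m creep '[[0,0.001,0,0,0.6],[0,0.001,0,0,0.6],[0,0.001,0,0,0.6]]'
```

```text
clock: 15.0
eef_pos: [0.4738, 0.2034, 0.075]
ee_rot: [[0.001, -0.001, 1.0], [0.002, 1.0, 0.001], [-1.0, 0.002, 0.001]]
ft_force: [-0.2, 0.2, -0.5]
opening: 0.0432
```

```bash
python3 -m creep '[[0,0.001,0,0,0.6],[0,0.001,0,0,0.6],[0,0.001,0,0,0.6]]'
```

```text
clock: 15.3
eef_pos: [0.4739, 0.2044, 0.0751]
ee_rot: [[0.002, -0.001, 1.0], [0.002, 1.0, 0.001], [-1.0, 0.002, 0.002]]
ft_force: [0.0, 0.0, -0.8]
opening: 0.0436
```

```bash
python3 -m creep '[[0.0006,0.001,-0.0003,0,0.6],[0.0006,0.001,-0.0003,0,0.6],[0.0006,0.001,-0.0003,0,0.6]]'
```

```text
clock: 15.6
eef_pos: [0.4735, 0.2054, 0.0744]
ee_rot: [[0.001, -0.001, 1.0], [0.002, 1.0, 0.001], [-1.0, 0.002, 0.001]]
ft_force: [-0.1, -0.7, -0.8]
opening: 0.0434
```

```bash
python3 -m creep '[[0,0.001,0,0,0.6],[0,0.001,0,0,0.6],[0,0.001,0,0,0.6]]'
```

```text
clock: 15.9
eef_pos: [0.4735, 0.2064, 0.0744]
ee_rot: [[0.001, -0.001, 1.0], [0.002, 1.0, 0.001], [-1.0, 0.002, 0.001]]
ft_force: [0.2, -0.3, -1.2]
opening: 0.0433
```

```bash
python3 -m creep '[[0,0.001,0,0,0.6],[0,0.001,0,0,0.6],[0,0.001,0,0,0.6]]'
python3 - <<'E'
from h import *
W=load("wrist"); crop(W,210,100,360,320,3,"w12.png")
E
```

```text
clock: 16.2
eef_pos: [0.4735, 0.2064, 0.0745]
ee_rot: [[0.001, -0.002, 1.0], [-0.0, 1.0, 0.002], [-1.0, -0.0, 0.001]]
ft_force: [-0.3, -6.4, 0.9]
opening: 0.0441
```

View pics/w12.png

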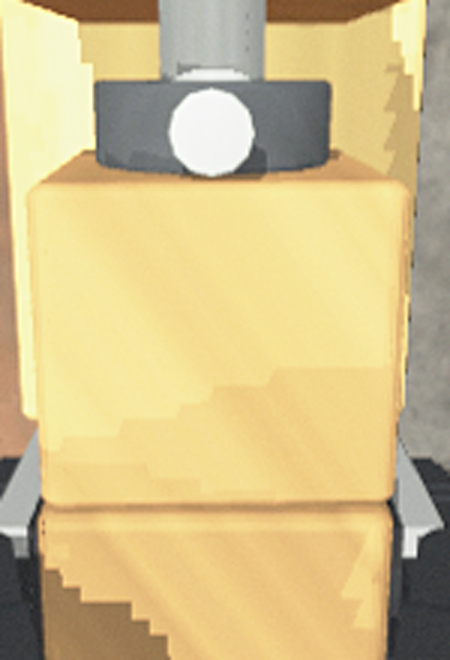

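```bash
python3 -m creep '[[0,0.0008,0,0,0.6],[0,0.0008,0,0,0.6],[0,0.0008,0,0,0.6],[0,0.0008,0,0,0.6],[0,0.0008,0,0,0.6],[0,0.0008,0,0,0.6]]'
python3 -m creep '[[0,0.0005,0,0,0.2],[0,0.0003,0,0,-0.1],[0,0,0,0,-0.4],[0,0,0,0,-0.4],[0,0,0,0,-0.4]]'
python3 - <<'E'
from h import *
W=load("wrist"); crop(W,170,60,400,310,2.4,"w13.png")
E
```

```text
clock: 16.85
eef_pos: [0.4735, 0.2064, 0.0745]
ee_rot: [[0.0, -0.002, 1.0], [-0.002, 1.0, 0.002], [-1.0, -0.002, 0.0]]
ft_force: [0.3, -4.8, 0.2]
opening: 0.0435
clock: 17.35
eef_pos: [0.4736, 0.2066, 0.0746]
ee_rot: [[0.001, -0.002, 1.0], [-0.002, 1.0, 0.002], [-1.0, -0.002, 0.001]]
ft_force: [-0.4, 0.7, -0.0]
opening: 0.0595
```

View pics/w13.png

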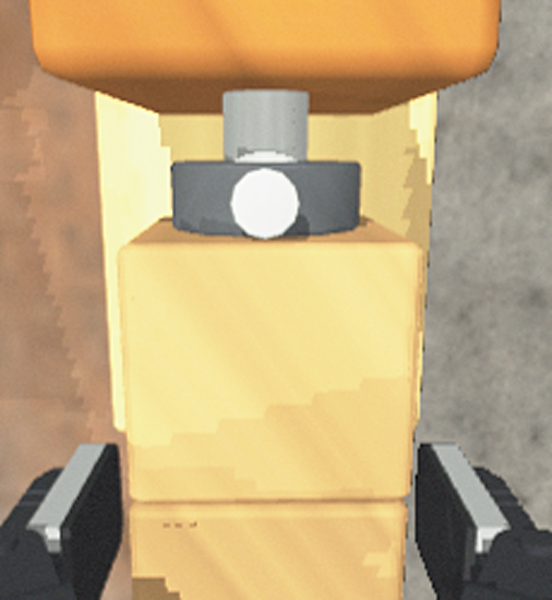

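```bash
python3 -m creep '[[-0.03,0,0,0,-0.4],[-0.07,0,0,0,-0.4],[-0.11,-0.01,0,0,-0.4],[-0.12,-0.05,-0.001,2,-0.4],[-0.12,-0.1,-0.002,4,-0.4],[-0.12,-0.15,-0.003,6,-0.4],[-0.12,-0.2,-0.004,8,-0.4],[-0.08,-0.23,-0.005,9.4,-0.4],[-0.04,-0.245,-0.005,9.4,-0.4],[-0.008,-0.245,-0.005,9.4,-0.4],[-0.008,-0.245,-0.005,9.4,-0.4]]'
python3 - <<'E'
from h import *
import pickle
W=load("wrist"); crop(W,100,100,450,340,2.2,"w14.png");pickle.dump(W,open("w14.pkl","wb"))
R=robot.state(); print(R["eef_pos"],R["opening"],R["ee_rot"],R["ft_force"])
E
```

```text
clock: 18.5
eef_pos: [0.4653, -0.0378, 0.0787]
ee_rot: [[-0.009, 0.163, 0.987], [0.001, 0.987, -0.163], [-1.0, -0.0, -0.009]]
ft_force: [-0.4, 1.1, -0.1]
opening: 0.0601
[ 0.46740341 -0.038024    0.08143752] 0.05981689282860863 [[-4.06293536e-03  1.61695871e-01  9.86832274e-01]
 [-2.08244459e-04  9.86840261e-01 -1.61698037e-01]
 [-9.99991725e-01 -8.62471023e-04 -3.97579592e-03]] [ 0.89282216  0.88452009 -0.6132684 ]
```

View pics/w14.png

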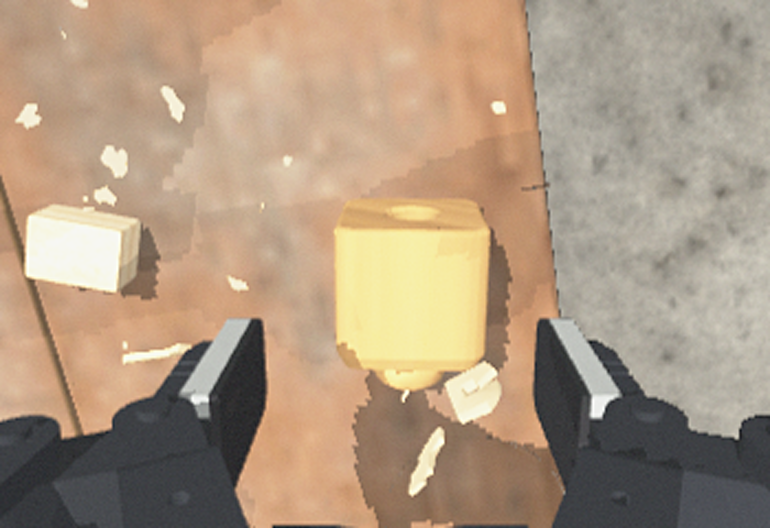

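Run:
```python
from h import *
import pickle
W=pickle.load(open("w14.pkl","rb"))
quad(W,[(334,230),(490,231),(487,366),(337,366)],.044,(100,100,2.2))
R=robot.state(); M=R["ee_rot"]; print(R["eef_pos"])
for p in [(.4695,-.0385,.005)]: print(M.T@(np.array(p)-R["eef_pos"]))
```

```text
centre [ 0.468  -0.0394]
 edge 42.6 ang -9.6
 edge 40.3 ang -98.6
 edge 43.3 ang 170.9
 edge 40.6 ang 80.4
[ 0.46740341 -0.038024    0.08143752]
[ 7.64284641e-02 -6.48055201e-05  2.44984895e-03]
```

```bash
python3 -m creep '[[0.03,-0.001,0.0015,0,-0.4],[0.06,-0.0015,0.0015,0,-0.4],[0.077,-0.0015,0.0015,0,-0.4],[0.077,-0.0015,0.0015,0,-0.4],[0.077,-0.0015,0.0015,0,0.6],[0.077,-0.0015,0.0015,0,0.6],[0.077,-0.0015,0.0015,0,0.6],[0.077,-0.0015,0.0015,0,0.6]]'
python3 - <<'E'
from h import *
W=load("wrist"); crop(W,100,100,450,340,2.2,"w15.png")
R=robot.state(); print(R["eef_pos"],R["opening"],R["ee_rot"],R["ft_force"]); M=R["ee_rot"]
p=R["eef_pos"]
print(M.T@(np.array([.4735,.120,p[2]+.1])-p))
E
```

```text
clock: 19.35
eef_pos: [0.4704, -0.0402, 0.0067]
ee_rot: [[0.0, 0.162, 0.987], [-0.001, 0.987, -0.162], [-1.0, -0.001, 0.0]]
ft_force: [-0.1, 3.0, 6.6]
opening: 0.0434
[ 0.47042831 -0.04020599  0.00672943] 0.04347525434168496 [[ 1.26513439e-04  1.61564424e-01  9.86862159e-01]
 [-1.25879692e-03  9.86861411e-01 -1.61564140e-01]
 [-9.99999200e-01 -1.22181901e-03  3.28228030e-04]] [-0.64012802  1.54215365  7.54098176]
[-0.1002012   0.1584752  -0.02281939]
```

View pics/w15.png

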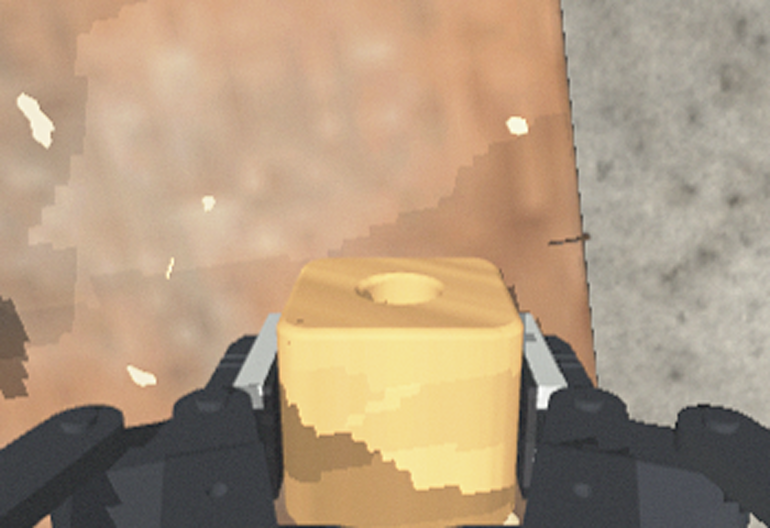

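```bash
python3 -m creep '[[-0.03,0,0,0,0.6],[-0.07,0.01,-0.001,-2,0.6],[-0.1,0.05,-0.007,-5,0.6],[-0.1,0.09,-0.013,-7,0.6],[-0.1,0.13,-0.019,-9.3,0.6],[-0.1,0.158,-0.0228,-9.3,0.6],[-0.1,0.158,-0.0228,-9.3,0.6],[-0.1,0.158,-0.0228,-9.3,0.6]]'
python3 - <<'E'
from h import *
import pickle
W=load("wrist"); crop(W,210,100,360,350,3,"w16.png");pickle.dump(W,open("w16.pkl","wb"))
S=load("scene"); crop(S,150,120,290,220,5,"s16.png")
R=robot.state(); print(R["eef_pos"],R["opening"],R["ee_rot"][:,2],R["ft_force"])
E
```

```text
clock: 20.2
eef_pos: [0.4735, 0.1199, 0.107]
ee_rot: [[0.001, -0.002, 1.0], [-0.001, 1.0, 0.002], [-1.0, -0.001, 0.001]]
ft_force: [0.2, 0.1, -0.7]
opening: 0.0435
[0.47355418 0.11893529 0.10678834] 0.043419940889300644 [ 9.99999632e-01 -6.89486680e-04  5.11233727e-04] [ 0.33138937  0.39162007 -0.43386122]
```

View pics/w16.png

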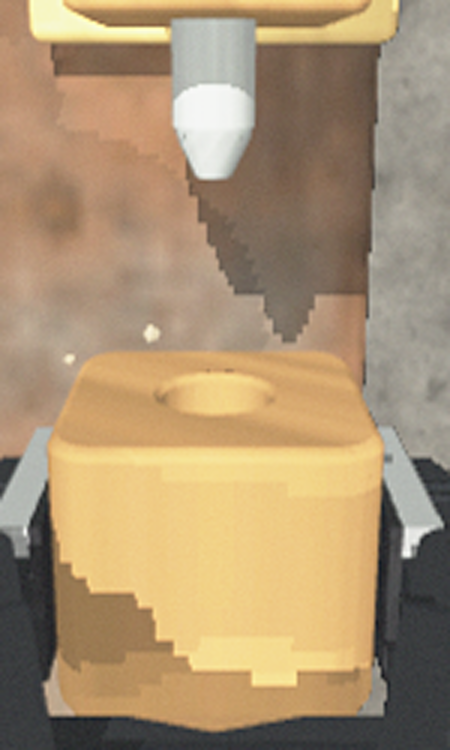

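View pics/s16.png

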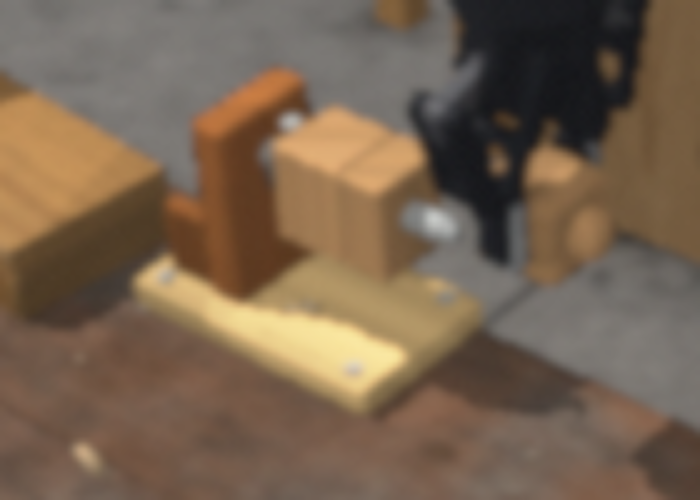

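Run:
```python
from h import *
import pickle
W=pickle.load(open("w16.pkl","rb"))
c=lambda p:wc(*p,210,100,3)
for p,z in [((215.5,447),.1441),((216,352),.1001),((215.5,394),.1221),((213.5,178),.090),((213.5,100),.09)]: print(p,atz(W,*c(p),z).round(4))
R=robot.state(); print(R["eef_pos"],R["ee_rot"])
```

```text
(215.5, 447) [0.4734 0.1408 0.1441]
(216, 352) [0.4735 0.1396 0.1001]
(215.5, 394) [0.4734 0.1399 0.1221]
(213.5, 178) [0.4731 0.1681 0.09  ]
(213.5, 100) [0.4731 0.1813 0.09  ]
[0.47355418 0.11893529 0.10678834] [[ 5.10240203e-04  6.90222240e-04  9.99999632e-01]
 [-1.44036953e-03  9.99998725e-01 -6.89486680e-04]
 [-9.99998832e-01 -1.44001719e-03  5.11233727e-04]]
```

```bash
python3 -m creep '[[0.02,0,-0.0003,0,0.6],[0.032,0,-0.0003,0,0.6],[0.032,0,-0.0003,0,0.6],[0.032,0.01,-0.0003,0,0.6],[0.032,0.02,-0.0003,0,0.6],[0.032,0.025,-0.0003,0,0.6],[0.032,0.03,-0.0003,0,0.6],[0.032,0.03,-0.0003,0,0.6]]'
python3 - <<'E'
from h import *
import pickle
R=robot.state(); print(R["eef_pos"],R["opening"],R["ee_rot"][:,2],R["ft_force"],R["ft_torque"])
W=load("wrist"); crop(W,210,60,360,310,3,"w17.png")
E
```

```text
clock: 21.1
eef_pos: [0.4734, 0.1497, 0.0751]
ee_rot: [[0.001, -0.001, 1.0], [-0.001, 1.0, 0.001], [-1.0, -0.001, 0.001]]
ft_force: [-0.2, 0.9, -1.0]
opening: 0.0433
[0.473412   0.1496891  0.07505492] 0.04325234000035161 [9.99999174e-01 6.32826009e-04 1.11869813e-03] [-0.17056595  0.869256   -0.99560293] [-0.00241173  0.03330269 -0.05841036]
```

View pics/w17.png

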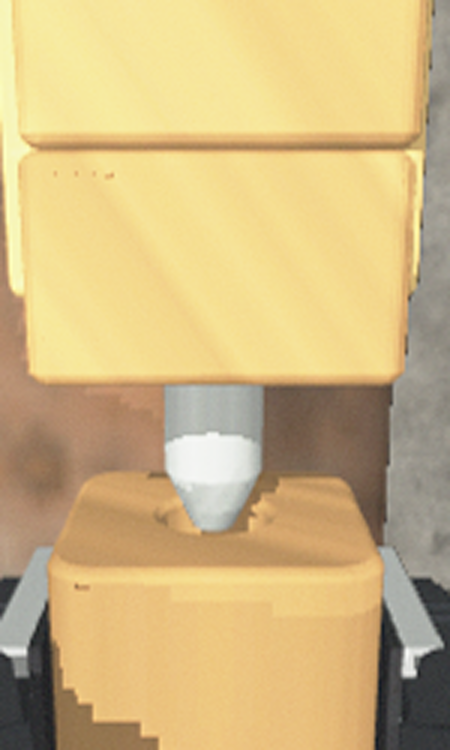

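```bash
python3 -m creep '[[0.0002,0.003,0,0,0.6],[0.0002,0.006,0,0,0.6],[0.0002,0.008,0,0,0.6],[0.0002,0.008,0,0,0.6]]'
```

```text
clock: 21.55
eef_pos: [0.4733, 0.1575, 0.0747]
ee_rot: [[0.001, -0.0, 1.0], [-0.001, 1.0, 0.0], [-1.0, -0.001, 0.001]]
ft_force: [0.1, -0.6, -0.8]
opening: 0.0435
```

```bash
python3 -m creep '[[0,0.002,0,0,0.6],[0,0.003,0,0,0.6],[0,0.003,0,0,0.6]]'
```

```text
clock: 21.85
eef_pos: [0.4733, 0.1606, 0.0747]
ee_rot: [[0.001, -0.001, 1.0], [-0.002, 1.0, 0.001], [-1.0, -0.002, 0.001]]
ft_force: [0.8, -0.1, -0.3]
opening: 0.0432
```

```bash
python3 -m creep '[[0,0.002,0,0,0.6],[0,0.003,0,0,0.6],[0,0.003,0,0,0.6]]'
```

```text
clock: 22.15
eef_pos: [0.4729, 0.1636, 0.0742]
ee_rot: [[-0.0, -0.001, 1.0], [-0.002, 1.0, 0.001], [-1.0, -0.002, -0.0]]
ft_force: [0.9, -0.8, -3.7]
opening: 0.0432
```

```bash
python3 -m creep '[[-0.0004,0.002,0,0,0.6],[-0.0004,0.003,0,0,0.6],[-0.0004,0.003,0,0,0.6]]'
```

```text
clock: 22.45
eef_pos: [0.4723, 0.1668, 0.0742]
ee_rot: [[-0.001, -0.001, 1.0], [-0.001, 1.0, 0.001], [-1.0, -0.001, -0.001]]
ft_force: [-0.4, -0.8, -4.6]
opening: 0.0434
```

```bash
python3 -m creep '[[-0.0004,0.0015,0.0003,0,0.6],[-0.0004,0.003,0.0003,0,0.6],[-0.0004,0.003,0.0003,0,0.6]]'
```

```text
clock: 22.75
eef_pos: [0.4725, 0.1701, 0.0744]
ee_rot: [[-0.002, -0.001, 1.0], [-0.001, 1.0, 0.001], [-1.0, -0.001, -0.002]]
ft_force: [-0.9, 0.5, -4.8]
opening: 0.0432
```

```bash
python3 -m creep '[[-0.0004,0.001,0.0006,0,0.6],[-0.0004,0.001,0.0006,0,0.6],[-0.0004,0.001,0.0006,0,0.6]]'
```

```text
clock: 23.05
eef_pos: [0.4729, 0.1713, 0.0747]
ee_rot: [[-0.002, -0.001, 1.0], [-0.0, 1.0, 0.001], [-1.0, -0.0, -0.002]]
ft_force: [-0.1, -0.5, -6.3]
opening: 0.0435
```

```bash
python3 -m creep '[[-0.0004,0.001,0.0003,0,0.6],[-0.0004,0.001,0.0003,0,0.6],[-0.0004,0.001,0.0003,0,0.6]]'
```

```text
clock: 23.35
eef_pos: [0.4732, 0.1724, 0.0751]
ee_rot: [[-0.002, -0.001, 1.0], [-0.0, 1.0, 0.001], [-1.0, -0.0, -0.002]]
ft_force: [-0.8, -1.0, -5.9]
opening: 0.0433
```

```bash
python3 -m creep '[[-0.0003,0.001,0.0003,0,0.6],[-0.0003,0.001,0.0003,0,0.6],[-0.0003,0.001,0.0003,0,0.6]]'
python3 - <<'E'
from h import *
W=load("wrist"); crop(W,210,60,360,310,3,"w18.png")
E
```

```text
clock: 23.65
eef_pos: [0.4735, 0.1735, 0.0754]
ee_rot: [[-0.002, -0.001, 1.0], [0.0, 1.0, 0.001], [-1.0, 0.0, -0.002]]
ft_force: [-0.2, -0.5, -6.4]
opening: 0.0435
```

View pics/w18.png

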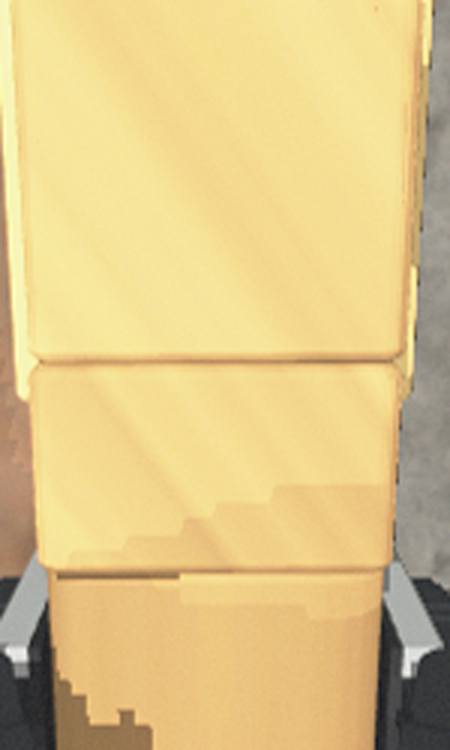

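```bash
python3 -m creep '[[0.0003,0.001,0,0,0.6]]'; python3 -m creep '[[0.0001,0.0008,0,0,0.6]]'
```

```text
clock: 23.8
eef_pos: [0.4735, 0.1736, 0.0753]
ee_rot: [[-0.002, -0.001, 1.0], [-0.002, 1.0, 0.001], [-1.0, -0.002, -0.002]]
ft_force: [-2.2, -10.8, -1.5]
opening: 0.0433
clock: 23.9
eef_pos: [0.4736, 0.1736, 0.0754]
ee_rot: [[-0.003, -0.002, 1.0], [-0.005, 1.0, 0.002], [-1.0, -0.005, -0.003]]
ft_force: [-2.6, -6.1, -4.0]
opening: 0.0434
```

```bash
python3 -m creep '[[0.0002,0.001,0,0,0.6],[0.0002,0.0014,0,0,0.6],[0.0002,0.0016,0,0,0.6],[0.0002,0.0016,0,0,0.6]]'
```

```text
clock: 24.3
eef_pos: [0.4736, 0.1735, 0.0754]
ee_rot: [[-0.003, -0.003, 1.0], [-0.008, 1.0, 0.003], [-1.0, -0.008, -0.003]]
ft_force: [-2.6, -10.8, -1.7]
opening: 0.0434
```

```bash
python3 -m creep '[[0.0002,0.0016,0,0,0.6],[0.0002,0.0019,0,0,0.6],[0.0002,0.0019,0,0,0.6],[0.0002,0.0019,0,0,0.6],[0.0002,0.0019,0,0,0.6],[0.0002,0.0019,0,0,0.6],[0.0002,0.0019,0,0,0.6],[0.0002,0.0019,0,0,0.6]]'
python3 - <<'E'
from h import *
import pickle
W=load("wrist"); crop(W,170,60,400,310,2.4,"w19.png")
S=load("scene"); crop(S,150,110,310,220,5,"s19.png")
E
```

```text
clock: 25.1
eef_pos: [0.4737, 0.1733, 0.0755]
ee_rot: [[-0.004, -0.003, 1.0], [-0.013, 1.0, 0.003], [-1.0, -0.013, -0.004]]
ft_force: [-2.3, -13.5, -1.9]
opening: 0.0429
```

View pics/w19.png

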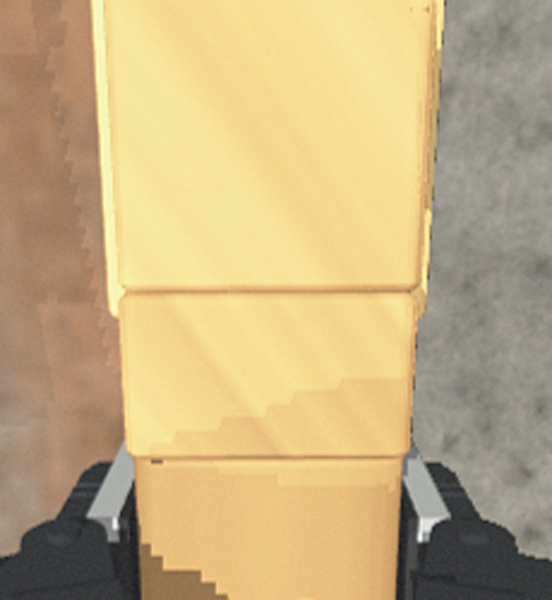

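View pics/s19.png

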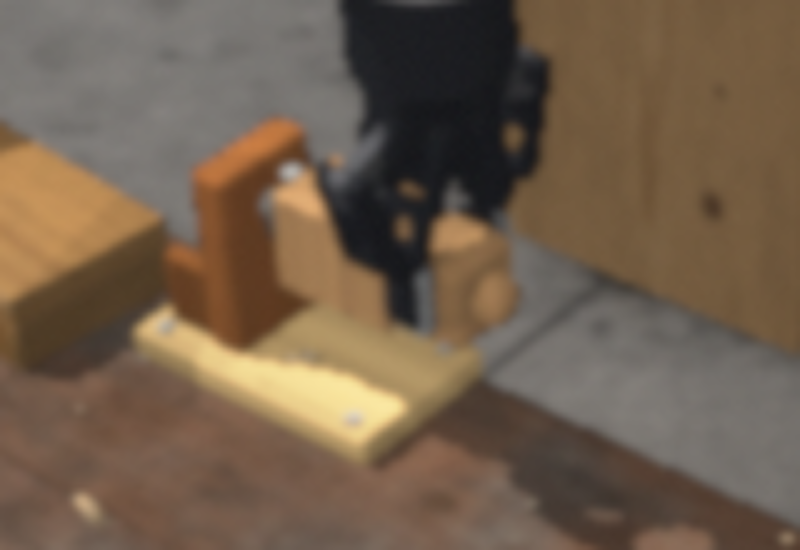

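```bash
python3 -m creep '[[0,0.001,0,0,0.2],[0,0.0005,0,0,-0.1],[0,0,0,0,-0.4],[0,0,0,0,-0.4],[0,0,0,0,-0.4]]'
python3 - <<'E'
from h import *
R=robot.state(); print(R["eef_pos"],R["opening"],R["ee_rot"],R["ft_force"])
W=load("wrist"); crop(W,170,60,400,310,2.4,"w20.png")
E
```

```text
clock: 25.7
eef_pos: [0.4745, 0.1737, 0.0762]
ee_rot: [[-0.003, -0.004, 1.0], [-0.012, 1.0, 0.004], [-1.0, -0.012, -0.003]]
ft_force: [0.4, 0.1, 0.1]
opening: 0.0596
[0.47446251 0.17371274 0.07624519] 0.059621764615207073 [[-0.00250477 -0.00361103  0.99999034]
 [-0.01207236  0.99992072  0.00358054]
 [-0.99992399 -0.01206327 -0.00254817]] [0.41071038 0.12672271 0.05596476]
```

View pics/w20.png

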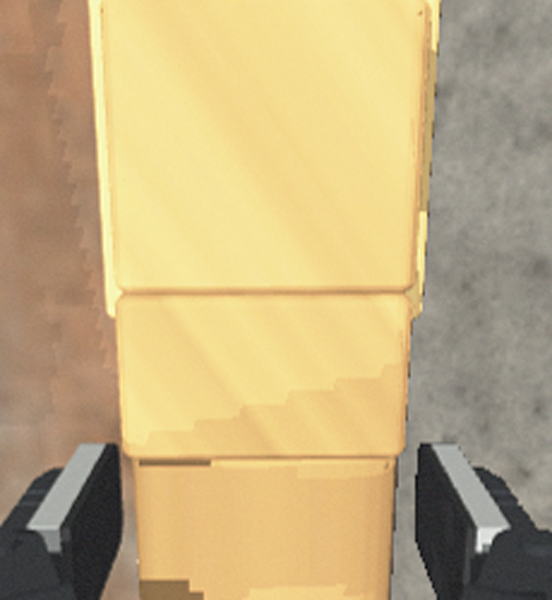

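```bash
python3 -m creep '[[-0.03,0,-0.001,0,-0.4],[-0.06,0,-0.001,0,-0.4],[-0.1,0,-0.001,0,-0.4],[-0.1,-0.04,-0.001,0,-0.4],[-0.1,-0.06,-0.001,0,-0.4],[-0.1,-0.06,-0.001,0,-0.4]]'
python3 - <<'E'
from h import *
import pickle
R=robot.state(); print(R["eef_pos"],R["opening"],R["ee_rot"],R["ft_force"])
W=load("wrist"); crop(W,210,40,360,240,4,"w21.png")
S=load("scene"); crop(S,180,120,270,200,8,"s21.png")
pickle.dump((W,S),open("w21.pkl","wb"))
E
```

```text
clock: 26.35
eef_pos: [0.4742, 0.1135, 0.1775]
ee_rot: [[-0.001, -0.001, 1.0], [-0.012, 1.0, 0.001], [-1.0, -0.012, -0.001]]
ft_force: [-0.3, 0.1, -0.5]
opening: 0.0596
[0.47420594 0.11350062 0.17749805] 0.059604116846561216 [[-1.42065181e-03 -9.66073317e-04  9.99998524e-01]
 [-1.23008708e-02  9.99923892e-01  9.48525936e-04]
 [-9.99923332e-01 -1.22995051e-02 -1.43242723e-03]] [-0.28392626  0.10270127 -0.53621163]
```

View pics/w21.png

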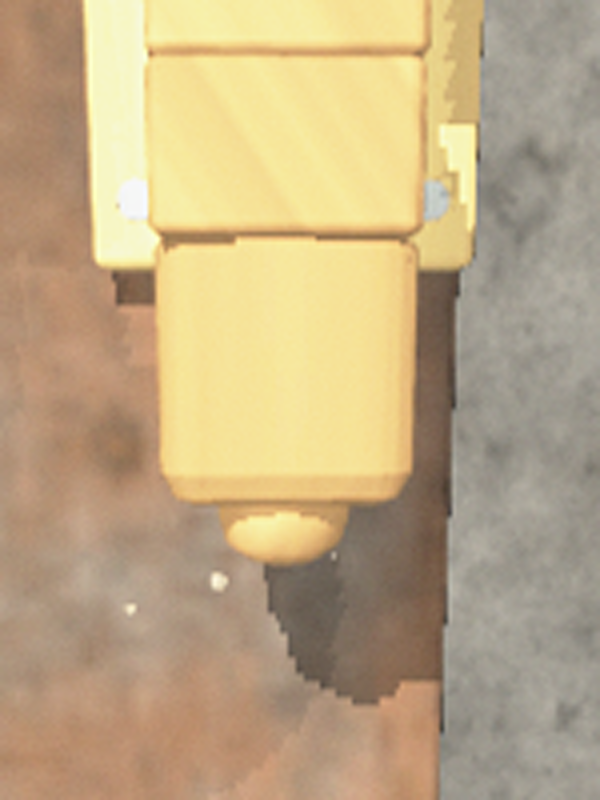

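View pics/s21.png

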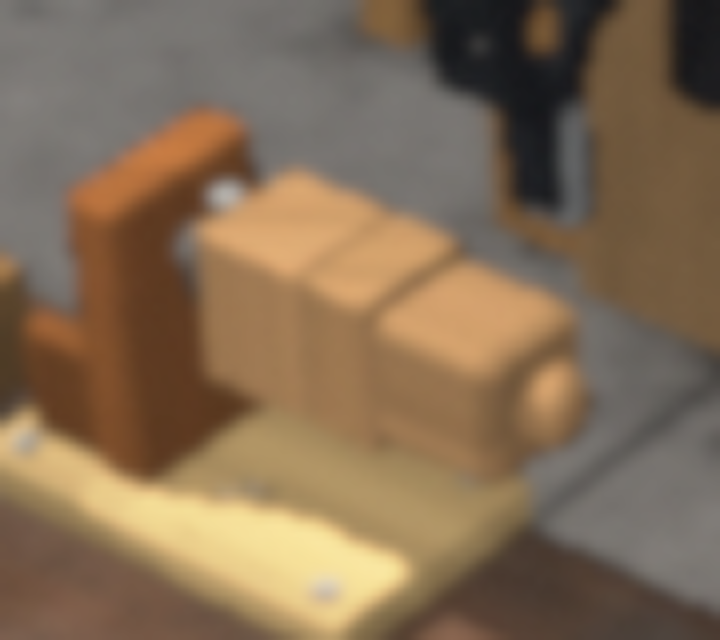

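Run:
```python
from h import *
import pickle
W,S=pickle.load(open("w21.pkl","rb"))
c=lambda p:wc(*p,210,40,4)
for n,p,z in [("joint1",(288,52),.1155),("joint2 thin top",(288,235),.1155),("cap top front",(288,240),.111),("cap rear top",(288,472),.110),("cap rear mid",(288,503),.09),("knob end",(285,566),.09)]: print(n,atz(W,*c(p),z).round(4))
```

```text
joint1 [0.4741 0.2205 0.1155]
joint2 thin top [0.4741 0.1942 0.1155]
cap top front [0.4741 0.1937 0.111 ]
cap rear top [0.4742 0.1563 0.11  ]
cap rear mid [0.4742 0.1481 0.09  ]
knob end [0.4736 0.1361 0.09  ]
```

```bash
python3 -m creep '[[0,-0.008,-0.0007,0,1],[0,-0.008,-0.0007,0,1],[0,-0.008,-0.0007,0,1],[0,-0.008,-0.0007,0,1],[0.03,-0.008,-0.0007,0,1],[0.06,-0.008,-0.0007,0,1],[0.091,-0.009,-0.0007,0,1],[0.091,-0.009,-0.0007,0,1],[0.091,-0.009,-0.0007,0,1]]'
python3 - <<'E'
from h import *
R=robot.state(); print(R["eef_pos"],R["opening"],R["ft_force"])
W=load("wrist"); crop(W,170,120,400,370,2.4,"w22.png")
E
```

```text
clock: 27.35
eef_pos: [0.4729, 0.1051, 0.0862]
ee_rot: [[-0.003, -0.003, 1.0], [-0.012, 1.0, 0.003], [-1.0, -0.012, -0.004]]
ft_force: [0.6, 0.4, 0.9]
opening: -0.0002
[0.47287272 0.1051391  0.08618232] -0.00016486271410086044 [0.64141859 0.35785863 0.86301005]
```

View pics/w22.png

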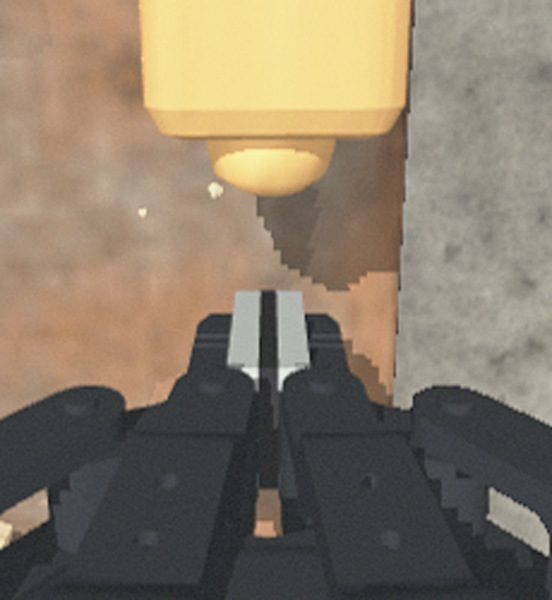

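```bash
python3 -m creep '[[0.003,0.005,0.0005,0,1],[0.003,0.01,0.0005,0,1],[0.003,0.015,0.0005,0,1],[0.003,0.016,0.0005,0,1],[0.003,0.016,0.0005,0,1]]'
```

```text
clock: 27.9
eef_pos: [0.4744, 0.1214, 0.0843]
ee_rot: [[-0.0, -0.004, 1.0], [-0.012, 1.0, 0.004], [-1.0, -0.012, -0.0]]
ft_force: [-0.4, 0.5, -0.5]
opening: -0.0001
```

```bash
python3 -m creep '[[0,0.001,0,0,1],[0,0.002,0,0,1],[0,0.002,0,0,1]]'
```

```text
clock: 28.2
eef_pos: [0.4744, 0.1234, 0.0843]
ee_rot: [[-0.0, -0.004, 1.0], [-0.012, 1.0, 0.004], [-1.0, -0.012, -0.001]]
ft_force: [0.6, 0.4, 0.0]
opening: -0.0001
```

```bash
python3 -m creep '[[0,0.001,0,0,1],[0,0.001,0,0,1]]'
```

```text
clock: 28.4
eef_pos: [0.4744, 0.1244, 0.0843]
ee_rot: [[-0.001, -0.004, 1.0], [-0.012, 1.0, 0.004], [-1.0, -0.012, -0.001]]
ft_force: [0.8, 0.4, -0.2]
opening: 0.0001
```

```bash
python3 -m creep '[[0,0.001,0,0,1],[0,0.001,0,0,1]]'
```

```text
clock: 28.6
eef_pos: [0.4743, 0.1253, 0.0842]
ee_rot: [[-0.001, -0.004, 1.0], [-0.012, 1.0, 0.004], [-1.0, -0.012, -0.001]]
ft_force: [0.6, -1.3, 0.1]
opening: -0.0003
```

```bash
python3 -m creep '[[0,0.0008,0,0,1],[0,0.0008,0,0,1]]'
```

```text
clock: 28.8
eef_pos: [0.4743, 0.1256, 0.0842]
ee_rot: [[-0.001, -0.004, 1.0], [-0.014, 1.0, 0.004], [-1.0, -0.014, -0.001]]
ft_force: [-0.7, -4.5, 1.0]
opening: -0.0001
```

```bash
python3 -m creep '[[0,0.0012,0,0,1],[0,0.0012,0,0,1]]'
```

```text
clock: 29.0
eef_pos: [0.4744, 0.1257, 0.0842]
ee_rot: [[-0.001, -0.005, 1.0], [-0.016, 1.0, 0.005], [-1.0, -0.016, -0.001]]
ft_force: [-0.4, -7.6, 1.0]
opening: -0.0003
```

```bash
python3 -m creep '[[0,0.0016,0,0,1],[0,0.0018,0,0,1],[0,0.0018,0,0,1],[0,0.0018,0,0,1],[0,0.0018,0,0,1],[0,0.0018,0,0,1]]'
python3 - <<'E'
from bench import robot
R=robot.state(); print(R["eef_pos"],R["ft_force"])
E
```

```text
clock: 29.6
eef_pos: [0.4744, 0.1258, 0.0843]
ee_rot: [[-0.002, -0.006, 1.0], [-0.02, 1.0, 0.006], [-1.0, -0.02, -0.002]]
ft_force: [-1.1, -9.7, 0.8]
opening: -0.0001
[0.47439159 0.12576623 0.08426184] [-1.12669732 -9.69814405  0.78680646]
```

```bash
python3 -m creep '[[0,0.0018,0,0,1],[0,0.0023,0,0,1],[0,0.0023,0,0,1],[0,0.0023,0,0,1],[0,0.0023,0,0,1],[0,0.0023,0,0,1],[0,0.0023,0,0,1]]'
```

```text
clock: 30.3
eef_pos: [0.4744, 0.1258, 0.0843]
ee_rot: [[-0.003, -0.007, 1.0], [-0.025, 1.0, 0.007], [-1.0, -0.025, -0.003]]
ft_force: [-1.3, -13.1, 1.6]
opening: -0.0002
```

Solid at 13 N with no further travel. Retreat, back off and take last views.

```bash
python3 -m creep '[[0,0,0,0,1],[0,-0.01,0,0,1],[0,-0.03,0,0,1],[-0.04,-0.06,0,0,1],[-0.08,-0.06,0,0,1],[-0.1,-0.06,0,0,1],[-0.1,-0.06,0,0,1]]'
python3 - <<'E'
from h import *
import pickle
R=robot.state(); print(R["eef_pos"],R["ft_force"])
W=load("wrist"); crop(W,220,0,350,200,4,"w23.png")
S=load("scene"); crop(S,180,120,270,200,8,"s23.png")
T=load("top"); crop(T,140,125,420,255,2.8,"t23.png")
pickle.dump((W,S),open("w23.pkl","wb"))
E
```

```text
clock: 31.0
eef_pos: [0.4775, 0.068, 0.1896]
ee_rot: [[0.005, -0.006, 1.0], [-0.025, 1.0, 0.006], [-1.0, -0.025, 0.005]]
ft_force: [-0.0, 0.2, -0.8]
opening: 0.0002
[0.47745364 0.06801423 0.18962645] [-0.0206744   0.17500635 -0.79113733]
```

View pics/w23.png

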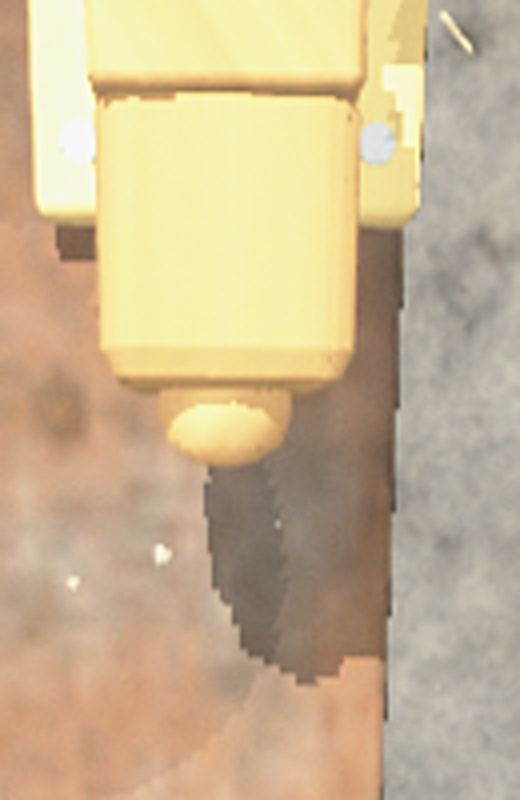

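View pics/s23.png

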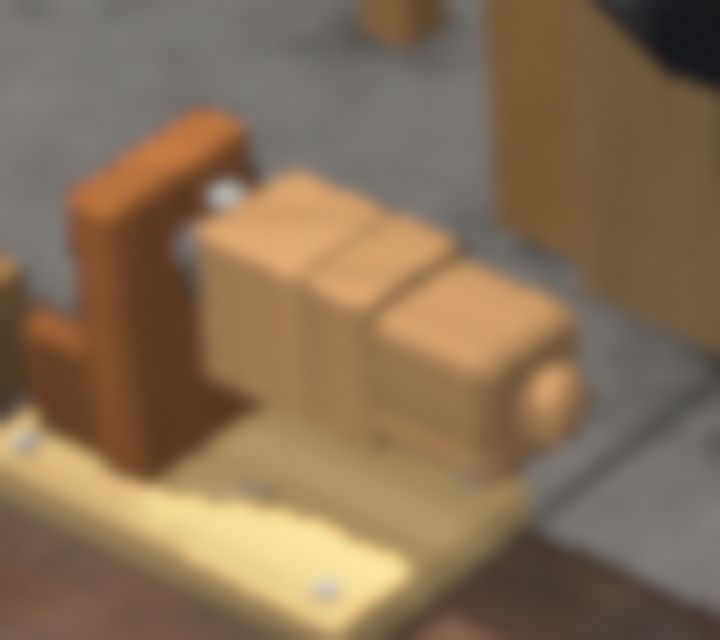

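View pics/t23.png

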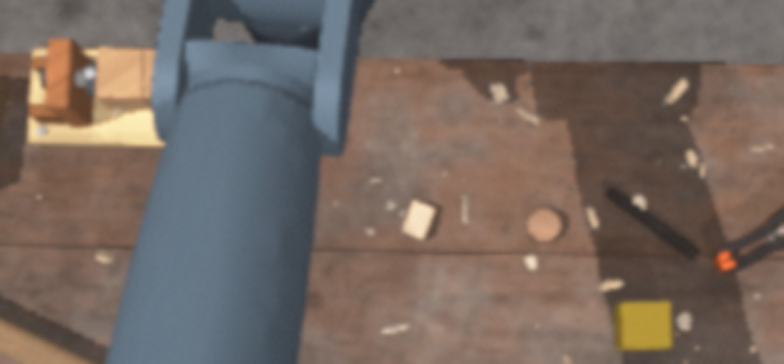

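The scene view shows collar, thick, thin and cap as one closed stack, and the knob ends at about (585,390). In the top view the plug (545,224) and offcut (420,219) are where they began. I'm handing it in.

Run:
```python
from bench import robot
print(robot.hand_in())
```

```text
the job is handed in; nothing more can be done
None
```

The rod is loaded in the order asked: thick spacer against the collar, thin spacer against the thick one, and the end cap against the thin one. I handed it in at about 31 s, with the hand clear of everything.

- **Thick spacer:** it met the collar by feel, with the collar's face about 7 mm out from rod_root. I held it at 5–6 N for about 0.6 s.
- **Thin spacer:** it met the thick one and was held at about 5–6 N for about 0.6 s.
- **End cap:** it stopped where I expected it to. I held it at 13.5 N in total, then pressed again with the shut fingertips on the knob, up to 13 N. It moved no further.

**Checks:** the last pictures show no gap in the stack, and the joints and knob end are within about 1 mm of where they should be. The plug and offcut look unmoved. The highest push I read along the rod was 13.5 N.

**Less certain:**
- **Cap force:** I could not measure the spring's drag separately. The roughly 5 N over the drag is worked out from the 4–9 N range given, which leaves about 4–9 N.
- **Tool tilt:** the tool tilted about 0.7° during the gripped cap push and about 1.4° during the knob press. I pressed on the knob so that any slant the gripped push left in the cap would even out.
- **Camera limit:** the pictures cannot show gaps smaller than about half a millimetre.

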